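Lock the jack screw of a specimen press with its jam nut

ROBOT

A 6-joint arm with a two-finger parallel gripper is mounted at the origin on the work surface. World frame = base frame: x ahead of the robot, y to its left, z up, the work surface at z = 0. Lengths are in m, angles in rad, forces in N, time in s.
With the tool pointing down it reaches from about 0.25 to 0.85 m from the base axis. Payload 12.5 kg.
Tool frame: the origin (TCP) lies midway between the tips of the shut fingers; the grasp point (between the pads) lies 19 mm behind it (robot.hold_point_z is the distance from the TCP to the grasp point, in m); z points along the fingers, x is the direction in which the jaws open and shut, and the axes are right-handed (so a half turn about z gives the same grasp; the last joint's range is limited). The gripper opens to 93 mm and grips with 3 to 60 N. Pads are 15 mm wide; open, the fingers measure 128 mm over their backs; the gripper's body (75 mm by 188 mm) begins 65 mm behind the grasp point.
Start: joints at [-1.393, 0.351, 1.652, -0, 1.139, -0.085], TCP at [0.143, -0.531, 0.219] pointing down, gripper open.
Joint ranges: [-2.75, 2.75], [-0.79, 2.1], [0.01, 2.65], [-1.57, 4.71], [0.07, 3.14], [-2.87, 2.87]. Speed limits (rad/s): [2.22, 2.22, 2.79, 3.14, 3.14, 3.14].

INTERFACE

Orientations are given as a unit quaternion [w, x, y, z].
In Python, from cell import sensors, read_camera, get_calibration, ticket, robot gives the robot as it stands.
- The arm moves only by the shell command python3 -m crank 'ROWS' [FORCE]. ROWS is JSON, a list that holds one entry, the list of rows, each a list of 7 numbers: the opening, from 0 (shut) to 1 (fully open), then the shift along the tool's x, y, z in m, then the turn, a rotation vector about the tool's x, y, z in rad. A call has 1 to 12 rows; each row is the pose to reach, as a shift and turn from the pose commanded when the call began, along the tool's axes at that moment; what a row does not reach only later rows make up. A row lasts 1/12 s, in which the tool goes at most 41.7 mm and 7.16 degrees, less where a joint would pass 70% of its speed; a pose out of reach is approached as far as the arm can. A call with a gripper value outside its range is refused whole. The fingers move at their own pace and stop on an object; FORCE is the grip in N (left out, the last holds). Time passes only in rows, so rows that repeat a pose let the fingers close. It gives the time, the measured TCP pose, the force and the opening at its end, in the units of the state.
- sensors.get_obs(): the state, without advancing time (a new reading comes with each control period).
- read_camera(name): name is "scene" or "top" or "wrist"; returns the picture (480x640x3 uint8, blue, green, red); there is no depth.
- get_calibration(name): a dict with "camera_matrix" (3x3 intrinsics, pixels), "pose" (4x4, takes a point from camera to world coordinates). Camera axes: x right, y down, z forward; pixel columns grow to the right and rows downward; lengths in m; the calibration is good to about 2 mm. The wrist camera is an equidistant fisheye: a pixel r from the principal point sees the ray r / f radians off the axis. A picture is of the moment at which its call begins: read the wrist's pose just before it. get_calibration takes no time and is no camera call; for the wrist camera it gives the pose at the moment of the call.
- ticket.close_job(): hands the job in, once; it reports no verdict.
The state is a dict: "time_s": time; "joint_pos": joint angles; "dq": joint speeds; "joint_efforts": joint torques, N m; "position": TCP position; "tcp_rot": TCP orientation; "contact_force": force on the tool from outside, world axes, zero at the start; "moment": the same for the moment, N m; "opening": finger opening in m.
Only numpy, scipy, OpenCV 4.12 (cv2) and the standard library are available. Lean on these libraries where they do the work, as an engineer would, in place of code of your own. Each camera call takes 0.05 s, during which the arm holds its last target.

TASK

Tighten the locknut of the little blue screw jack clockwise until it stops, without letting the jack's screw turn: first drop the open-ended spanner over the flats on top of the screw, its handle on the jack's rest beside the stop pin, so that it holds the screw, and leave it there while you turn the locknut by its arm. Then lift the spanner off and lay it flat across both bars of the wooden tool rest again, roughly in the middle. Leave the other things on the bench where they are.

Things in the scene. Friction and masses are not known exactly. Their poses are not given: they have to be found in the camera images.
- press: Blue screw jack, fixed to the bench: steel base plate 270 x 150 x 12 mm (x from -195 to +75 mm), round blue body 90 mm across up to 62 mm, then the locknut and the upright screw. Origin: on the screw's axis at bench height. A column on its -x side carries the rest. The screw's and nut's axes match the jack's when their joints read 0.
- rest_top (a point): Centre of the rest, a level ledge 32 (x) x 62 mm, 100 mm above the bench, level with the shoulder under the jaws, 140 mm from the screw axis to the jack's -x. The spanner handle lies on it. An upright stop pin 12 mm thick, top 136 mm above the bench, axis 23 mm to the jack's +y of this point, stops the handle when the screw tries to turn clockwise. Axes as the jack.
- screw_tang (a point): Centre of the tang, the flat-sided top of the screw, 110 mm above the bench. It is 46 mm long (x), 34 mm wide over its two flats (y), and stands on a round shoulder 60 mm across (top at 100 mm) up to 124 mm; the top 4 mm of the flats are chamfered 4 mm. It turns with the screw; its x points away from the rest (within 3 degrees at the start).
- screw_pointer (a point): Tip of the white mark on the rim of the shoulder, 45 mm from the screw axis along the screw's x, 96 mm above the bench: it shows the screw's setting, which is spoilt by a turn of more than about 12 degrees. The spanner's play (4 degrees) and the gap to the stop pin (2 to 4 degrees) are within that.
- screw (a joint): Turn of the screw in the jack, rad, clockwise from above positive; -0.03 to 0 at the start. It turns more easily (0.07 N m) than the locknut does on it, so an unheld screw turns along with the locknut.
- locknut (a joint): Turn of the locknut relative to the screw, rad, clockwise from above positive: 0 to 0.35 at the start, 1.3 = fully tight, a hard stop. It takes about 0.3 N m (3 N at the arm's handle) and stays where it is left.
- nut_handle (a point): On the axis of the upright handle of the locknut's arm, 110 mm above the bench: a steel rod 18 mm across, 66 to 130 mm high, 100 mm from the screw axis, joined by a 12 mm bar at 72 mm height to the hexagon nut (76 mm over corners, 62 to 82 mm high). With both joints 0 it is 45 degrees counter-clockwise of the jack's +x; it swings clockwise past +x, away from the rest.
- spanner_grip (a point): Middle of the grip and centre of mass (within 5 mm) of the open-ended steel spanner (0.35 to 0.6 kg), half-way up. 14 mm thick, 225 mm long; handle 24 mm wide, from 24 mm ahead of this point to 124 mm behind. x points to the jaws, z up. At the start it lies flat across the bars of the tool rest, this point 37 mm above the bench.
- spanner_jaw (a point): Centre of the spanner's jaw opening, half-way up, 75 mm ahead of spanner_grip. The gap is 37 mm wide (y) between prongs 15 mm wide; the prongs end 26 mm ahead, the gap is closed 27 mm behind. Seated, this point is on the screw axis and the prongs lie on the shoulder: 107 mm above the bench. Axes as spanner_grip.
- spanner_tail (a point): Point on the handle's centre line, half-way up, 65 mm behind spanner_grip (140 mm behind the jaw centre): it lies over rest_top when the spanner is on the screw.
- toolrest: Wooden tool rest, fixed: a plywood base 170 (x) x 120 x 8 mm with two wooden cross bars 18 mm wide along its y, at x = -60 and +60 mm, tops 30 mm above the bench. Origin: centre of the base's underside. The spanner lies along its x. It and the jack stand side by side, either one on the left.
- balance: Bystander: white bench balance 130 x 190 x 53 mm, origin under its centre.
- case: Bystander: closed black instrument case 130 x 200 x 45 mm, origin under its centre.
- notebooks: Bystander: two blue notebooks in a pile, 150 x 110 x 28 mm, origin under the centre.
- mould: Bystander: dark steel specimen mould, 88 mm across, 82 mm high, origin under its centre.
Mind the look-alikes: they are no part of the job. Of the things shaped like the part that bears spanner_grip, the bare steel one is meant.

How it is judged:
On the way, in this order (a step that is already met when the one before it is completed fails the run):
1. the spanner is seated on the flats of the screw, flat on the shoulder, its handle on the rest (horizontal distance between spanner_jaw and screw_tang below 0.01 m and z of spanner_jaw in the frame of screw_tang between -0.008 and 0.003 m and angle between spanner_jaw's own z axis and vertical below 0.12 rad and horizontal distance between spanner_tail and rest_top below 0.035 m), for 0.2 s.
2. the locknut is tight while the spanner is still seated on the screw (all of step 1 and value of joint locknut above 1.25 rad), for 0.2 s.
At the end, for the whole second after the job is handed in: Locknut tight (joint above 1.25 of 1.3 rad); screw within 12 degrees of its starting angle; spanner lying still and flat across both bars of the tool rest, its grip point within 45 mm of the middle along and across, within 28 degrees of the rest's long direction (x of spanner_grip in the frame of toolrest between -0.045 and 0.045 m and y of spanner_grip in the frame of toolrest between -0.045 and 0.045 m and z of spanner_grip in the frame of toolrest between 0.03 and 0.043 m and angle between spanner_grip's own z axis and vertical below 0.1 rad and angle between the x axis of spanner_grip and the x axis of toolrest, either way round below 0.5 rad and linear speed of spanner below 0.02 m/s and value of joint locknut above 1.25 rad and distance of screw_pointer from where it was at the start of the episode below 0.0095 m); the robot touches nothing.
It fails at once if the screw is turned by more than 12 degrees from its starting angle (not (distance of screw_pointer from where it was at the start of the episode below 0.0095 m)).
It fails at once if the balance is moved by more than 20 mm (distance of balance from where it was at the start of the episode above 0.02 m).
It fails at once if the case is moved by more than 20 mm (distance of case from where it was at the start of the episode above 0.02 m).
It fails at once if the notebooks is moved by more than 20 mm (distance of notebooks from where it was at the start of the episode above 0.02 m).
It fails at once if the mould is moved by more than 20 mm (distance of mould from where it was at the start of the episode above 0.02 m).
It also fails if it takes over 72 s, if anything falls off the work surface, if the arm or the gripper's body presses on something with over 40 N, if the wrist force passes 120 N, or if a joint passes its speed limit or range.

## Working session

There is one attempt and no reset: what is moved stays moved. The work goes in short steps, Python scripts to look and compute and a shell command to move; the robot and the scene stay as the last step left them, time stands still between calls to the robot, and variables do not carry over. Pictures are saved under pics/ and viewed, and the job is handed in when it is done.

```bash
ls; mkdir -p pics; python3 - <<'E'
from cell import sensors, read_camera, get_calibration, ticket, robot
import cv2,numpy as np
o=sensors.get_obs()
for k,v in o.items(): print(k,v)
for n in ["scene","top","wrist"]:
    c=get_calibration(n); print(n,np.round(c["camera_matrix"],1).tolist(),np.round(c["pose"],4).tolist())
    cv2.imwrite(f"pics/{n}0.png",read_camera(n))
print(robot.hold_point_z)
E
```

```text
pics
time_s 0.0
joint_pos [-1.39261092e+00  3.51248256e-01  1.65240971e+00 -2.09410633e-05
  1.13910864e+00 -8.46125096e-02]
dq [ 6.27329949e-04 -1.63832761e-04  8.41196602e-04  2.54237242e-04
  1.12080619e-03  1.99769135e-05]
joint_efforts [-1.83973716e-03 -4.97324181e+01 -2.85257310e+01  6.98408112e-02
  2.56509217e-02 -1.05026311e-04]
position [ 0.14283305 -0.53077591  0.21810032]
tcp_rot [-3.88158101e-04  7.93659706e-01 -6.08361674e-01 -4.40412513e-04]
contact_force [ 0.00655757 -0.05518581 -1.01857619]
moment [-0.00070872 -0.00542949  0.01240664]
opening 0.09285058153491886
scene [[499.3, 0.0, 308.8], [0.0, 499.3, 229.4], [0.0, 0.0, 1.0]] [[0.3658, 0.5275, -0.7667, 1.4862], [0.9306, -0.2169, 0.2948, -0.3835], [-0.0108, -0.8214, -0.5703, 0.8133], [0.0, 0.0, 0.0, 1.0]]
top [[500.3, 0.0, 318.3], [0.0, 500.3, 236.7], [0.0, 0.0, 1.0]] [[0.0244, -0.9985, 0.0498, 0.4438], [-0.9997, -0.0244, 0.0008, 0.0049], [0.0004, -0.0498, -0.9988, 1.537], [0.0, 0.0, 0.0, 1.0]]
wrist [[371.6, 0.0, 322.0], [0.0, 371.6, 244.8], [0.0, 0.0, 1.0]] [[0.2604, -0.9334, -0.2469, 0.2106], [-0.9655, -0.2522, -0.0649, -0.5119], [-0.0017, 0.2553, -0.9669, 0.3842], [0.0, 0.0, 0.0, 1.0]]
0.0188
```

View pics/scene0.png

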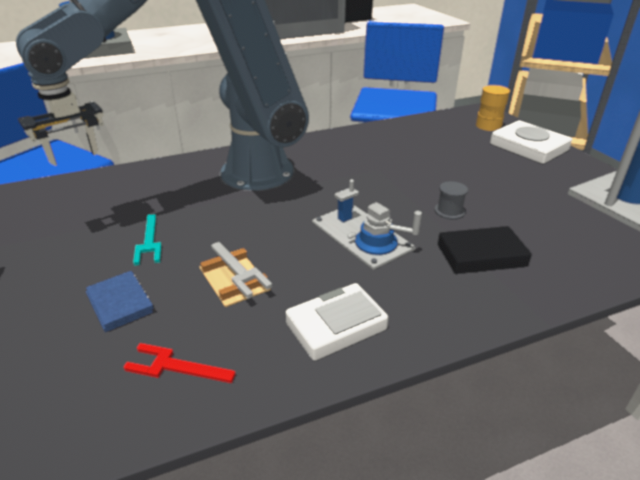

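View pics/top0.png

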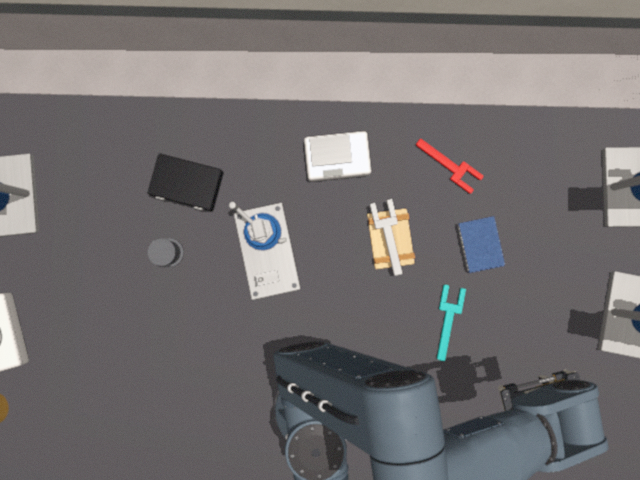

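View pics/wrist0.png

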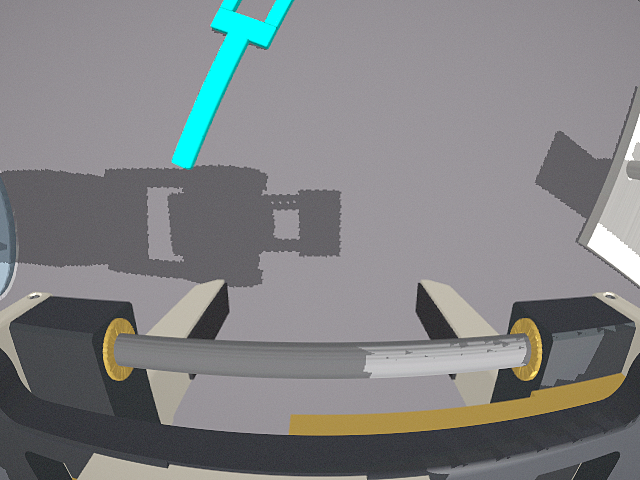

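Three spanner shapes appear in the top view: red at (450,165), cyan at (450,325) and bare grey steel on the tool rest at (390,240). The grey one fits "bare steel". The jack's screw is near (262,230), its nut handle near (233,207), and its rest near (267,280). I'll confirm with enlarged crops.

```bash
python3 - <<'E'
import cv2,numpy as np
a=cv2.imread("pics/top0.png")
l=cv2.resize(a[190:310,215:315],None,fx=4,fy=4,interpolation=cv2.INTER_CUBIC)
r=cv2.resize(a[190:310,350:450],None,fx=4,fy=4,interpolation=cv2.INTER_CUBIC)
cv2.imwrite("pics/crop_top0.png",np.hstack([l,r]))
b=cv2.imread("pics/scene0.png")
l=cv2.resize(b[175:275,305:430],None,fx=3.2,fy=3.2,interpolation=cv2.INTER_CUBIC)
r=cv2.resize(b[230:330,180:305],None,fx=3.2,fy=3.2,interpolation=cv2.INTER_CUBIC)
cv2.imwrite("pics/crop_scene0.png",np.hstack([l,r]))
E
```

```text
(no output)
```

View pics/crop_top0.png

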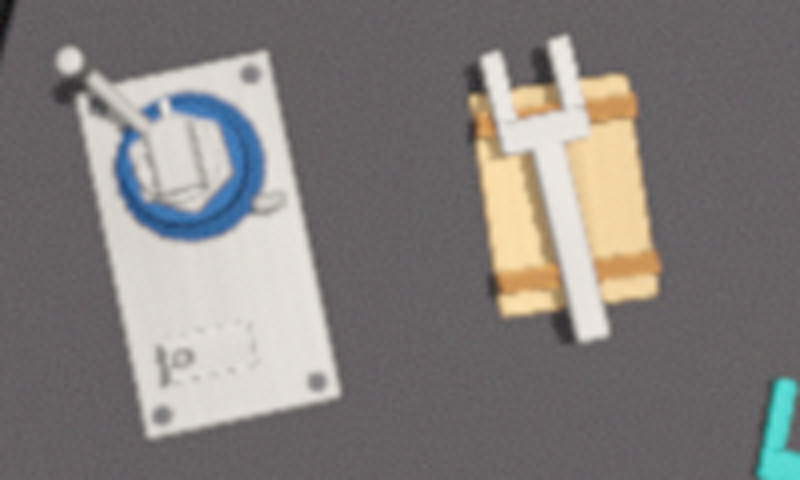

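View pics/crop_scene0.png

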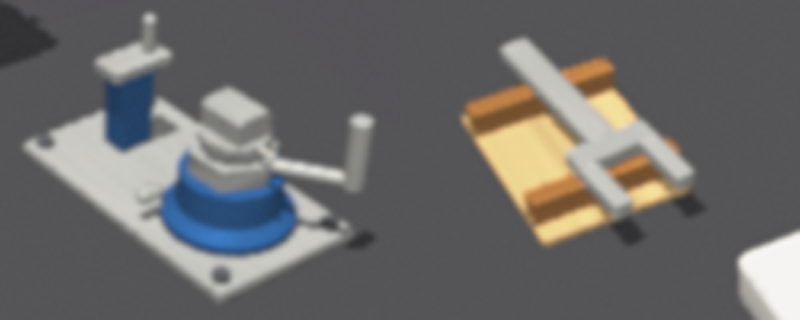

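```bash
cat > h.py <<'E'
import cv2,numpy as np
from cell import sensors, read_camera, get_calibration
def ray(n,u,v,cal=None):
    c=cal or get_calibration(n);K=np.array(c["camera_matrix"]);P=np.array(c["pose"])
    x=(u-K[0,2])/K[0,0];y=(v-K[1,2])/K[1,1]
    if n=="wrist":
        r=np.hypot(x,y);s=np.sin(r)/r if r>1e-9 else 1
        d=np.array([x*s,y*s,np.cos(r)])
    else: d=np.array([x,y,1.])
    return P[:3,3],P[:3,:3]@d
def onz(n,u,v,z,cal=None):
    o,d=ray(n,u,v,cal);return o+d*(z-o[2])/d[2]
def px(n,p,cal=None):
    c=cal or get_calibration(n);K=np.array(c["camera_matrix"]);P=np.array(c["pose"])
    q=P[:3,:3].T@(np.array(p)-P[:3,3])
    if n=="wrist":
        r=np.arctan2(np.hypot(*q[:2]),q[2]);h=np.hypot(*q[:2]);x,y=q[0]/h*r,q[1]/h*r
    else: x,y=q[:2]/q[2]
    return np.array([K[0,0]*x+K[0,2],K[1,1]*y+K[1,2]])
E
python3 - <<'E'
from h import *
a=cv2.imread("pics/top0.png");hsv=cv2.cvtColor(a,cv2.COLOR_BGR2HSV)
g=((hsv[...,1]<35)&(hsv[...,2]>140)).astype(np.uint8)
# jack plate
m=np.zeros_like(g);m[190:310,225:305]=g[190:310,225:305]
cs=max(cv2.findContours(m,0,2)[0],key=cv2.contourArea)
r=cv2.minAreaRect(cs);print("plate",r)
bl=((hsv[...,0]>100)&(hsv[...,0]<125)&(hsv[...,1]>120)).astype(np.uint8)
m=np.zeros_like(g);m[190:310,225:305]=bl[190:310,225:305]
cs=max(cv2.findContours(m,0,2)[0],key=cv2.contourArea);print("blue",cv2.minEnclosingCircle(cs),cv2.minAreaRect(cs))
# spanner
m=np.zeros_like(g);m[190:290,355:430]=g[190:290,355:430]
cs=max(cv2.findContours(m,0,2)[0],key=cv2.contourArea);print("sp",cv2.contourArea(cs),cv2.minAreaRect(cs))
ys,xs=np.nonzero(m)
P=np.array([onz("top",x,y,0.044)[:2] for x,y in zip(xs,ys)])
# handle direction: pixels with rows between 232 and 268
s=(ys>=230)&(ys<=268);Q=P[s];c=Q.mean(0);u=np.linalg.svd(Q-c)[2][0];u*=np.sign(u[0]);n=np.array([-u[1],u[0]])
t=(P-c)@u;print("dir",u,np.degrees(np.arctan2(u[1],u[0])),"t",np.percentile(t,[0,1,99,100]),"width handle",np.ptp((Q-c)@n),"c",c)
t0=np.percentile(t,.7);g1=c+u*(t0+.124);print("grip",g1,"len",np.ptp(t))
# toolrest
w=((hsv[...,0]>8)&(hsv[...,0]<28)&(hsv[...,1]>60)&(hsv[...,2]>80)).astype(np.uint8)
m2=np.zeros_like(g);m2[190:290,355:430]=(w|m)[190:290,355:430]
m2=np.zeros_like(g);m2[190:290,355:430]=w[190:290,355:430]
pts=cv2.findNonZero(m2);r=cv2.minAreaRect(pts);print("tr",r)
W=np.array([onz("top",*p,0.015)[:2] for p in cv2.boxPoints(r)]);print(W,W.mean(0))
E
```

```text
plate ((266.22021484375, 249.2957763671875), (92.44719696044922, 50.163551330566406), 78.11134338378906)
blue ((261.89215087890625, 231.188720703125), 17.931697845458984) ((261.5, 231.0), (34.0, 35.0), 90.0)
sp 689.5 ((389.3786926269531, 237.73440551757812), (76.04106140136719, 23.53379249572754), 76.75948333740234)
dir [0.9640345  0.26577712] 15.413134563390152 t [-0.07814698 -0.0752858   0.1463834   0.14921696] width handle 0.026013368222082937 c [ 0.48643089 -0.2143691 ]
grip [ 0.53243083 -0.20168726] len 0.22736393894339607
tr ((391.16998291015625, 238.18997192382812), (56.99281311035156, 42.1435661315918), 81.8698959350586)
[[ 0.59586181 -0.13846097]
 [ 0.61724644 -0.26552351]
 [ 0.44573932 -0.29266461]
 [ 0.42458195 -0.16629698]] [ 0.52085738 -0.21573652]
```

```bash
R='[1,-0.206,-0.429,0,0,0,0]'; python3 -m crank '[[[1,-0.02,-0.04,0.03,0,0,0],[1,-0.206,-0.429,0.03,0,0,0],[1,-0.206,-0.429,0.03,0,0,0],[1,-0.206,-0.429,0.03,0,0,0],[1,-0.206,-0.429,0.03,0,0,0],[1,-0.206,-0.429,0.03,0,0,0],[1,-0.206,-0.429,0.03,0,0,0],[1,-0.206,-0.429,0.03,0,0,0],[1,-0.206,-0.429,0.03,0,0,0],[1,-0.206,-0.429,0.03,0,0,0],[1,-0.206,-0.429,0.03,0,0,0],[1,-0.206,-0.429,0.03,0,0,0]]]'
```

```text
time_s: 1.15
position: [0.5059, -0.2179, 0.1885]
tcp_rot: [-0.0, 0.794, -0.608, -0.0]
contact_force: [-0.7, -0.1, 0.2]
opening: 0.0931
```

```bash
python3 - <<'E'
from h import *
c=get_calibration("wrist");np.save("pics/w1.npy",c["pose"]);cv2.imwrite("pics/w1.png",read_camera("wrist"));o=sensors.get_obs();print(o["time_s"],o["position"])
print(px("wrist",[*o["position"][:2],o["position"][2]],c))
E
```

```text
1.2 [ 0.50755529 -0.21643102  0.18834139]
[321.70858041 293.95768724]
```

View pics/w1.png

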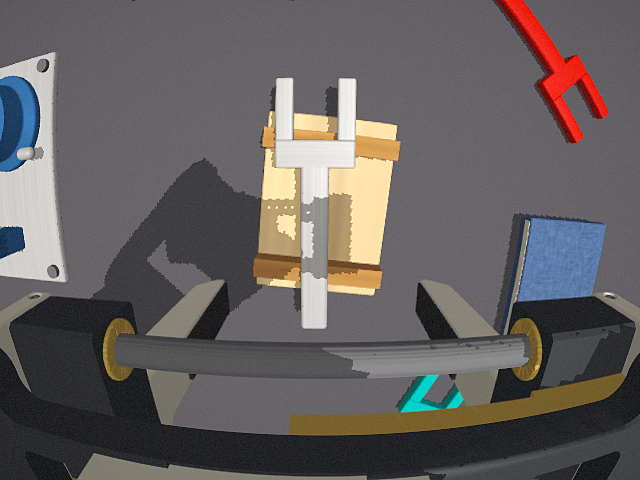

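```bash
python3 - <<'E'
from h import *
a=cv2.imread("pics/w1.png");c=get_calibration("wrist");c=dict(c);c["pose"]=np.load("pics/w1.npy")
hsv=cv2.cvtColor(a,cv2.COLOR_BGR2HSV)
pts={}
# edges via grey profile
for v in [180,190,260,300,310,320]:
    row=a[v,270:360].astype(int); print(v,[ (270+i) for i in range(1,90) if abs(row[i]-row[i-1]).sum()>60])
for k,(u,v) in dict(tipL=(284,78.5),tipR=(347,78.5),bridgeL=(275,154),bridgeR=(354.5,154),back=(314.5,167.5),gapend=(315,141),tail=(313.5,328.5),h1=(314.5,180),h2=(313.8,310)).items():
    pts[k]=onz("wrist",u,v,0.044,c)[:2];print(k,pts[k])
d=pts["h1"]-pts["h2"];print(np.degrees(np.arctan2(d[1],d[0])))
d=pts["bridgeL"]-pts["bridgeR"];print(np.degrees(np.arctan2(d[1],d[0]))-90,np.hypot(*d))
u=(pts["tipL"]+pts["tipR"])/2-pts["tail"];print("len",np.hypot(*u),np.degrees(np.arctan2(u[1],u[0])))
u/=np.hypot(*u)
for k,l in dict(back=24,gapend=48,tail=-124).items(): print(k,pts[k]-u*l/1000)
E
```

```text
180 [294, 296, 300, 301, 302, 303, 327, 328, 329]
190 [296, 300, 301, 302, 303, 327, 328, 329]
260 [301, 327, 328, 336, 349, 350]
300 [294, 295, 301, 302, 327]
310 [296, 298, 300, 301, 302, 327]
320 [301, 302, 303, 327]
tipL [ 0.62325838 -0.15250372]
tipR [ 0.63660096 -0.20272619]
bridgeL [ 0.55958518 -0.16179722]
bridgeR [ 0.57668846 -0.22558148]
back [ 0.55691936 -0.19656873]
gapend [ 0.57841997 -0.19120162]
tail [ 0.4142264  -0.23353066]
h1 [ 0.54678637 -0.19929193]
h2 [ 0.43289737 -0.22891865]
14.581556097258993
15.0103414726199 0.06603752652989998
len 0.22283282291353496 14.532622718156171
back [ 0.53368724 -0.20259108]
gapend [ 0.53195574 -0.20324631]
tail [ 0.53425901 -0.20241519]
```

```bash
python3 - <<'E'
from h import *
o=sensors.get_obs();print(o["time_s"],o["position"],o["contact_force"])
E
python3 -m crank '[[[1,-0.0065,-0.0287,0.03,0,0,0],[1,-0.0065,-0.0287,0.065,0,0,0],[1,-0.0065,-0.0287,0.1,0,0,0],[1,-0.0065,-0.0287,0.11,0,0,0],[1,-0.0065,-0.0287,0.11,0,0,0]]]'
```

```text
1.2 [ 0.50755529 -0.21643102  0.18834139] [-0.24892257  2.49434457  0.09538489]
time_s: 1.62
position: [0.5281, -0.2064, 0.0763]
tcp_rot: [0.001, 0.794, -0.608, -0.003]
contact_force: [0.5, -0.2, 0.4]
opening: 0.093
```

```bash
python3 -m crank '[[[1,-0.0025,-0.005,0.02,0,0,0],[1,-0.0025,-0.005,0.045,0,0,0],[1,-0.0025,-0.005,0.058,0,0,0],[1,-0.0025,-0.005,0.058,0,0,0],[1,-0.0025,-0.005,0.058,0,0,0]]]'
python3 - <<'E'
from h import *
c=get_calibration("wrist");cv2.imwrite("pics/w2.png",read_camera("wrist"));o=sensors.get_obs();print(o["time_s"],o["position"],o["contact_force"])
E
```

```text
time_s: 2.03
position: [0.5342, -0.2037, 0.0218]
tcp_rot: [-0.0, 0.794, -0.608, 0.0]
contact_force: [-0.0, -0.6, -0.6]
opening: 0.093
2.0833 [ 0.5345933  -0.20384915  0.02226687] [ 0.5014852  -0.42421156  0.50320774]
```

View pics/w2.png

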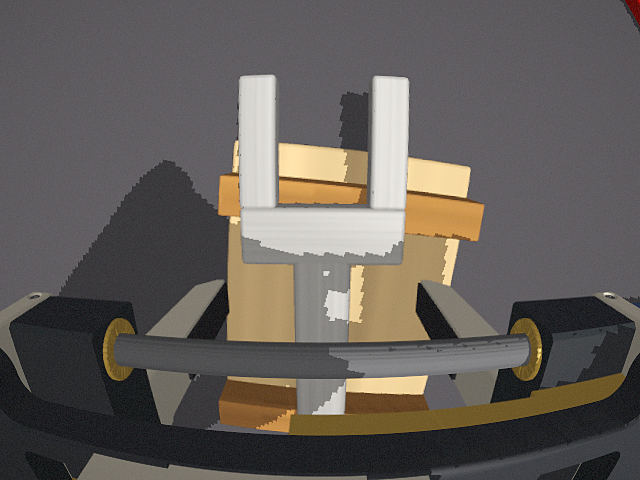

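The bare steel handle (columns 295–350) sits between the open fingers, so I'll lower 3 mm and close.

```bash
python3 -m crank '[[[1,0,0,0.003,0,0,0],[0,0,0,0.003,0,0,0],[0,0,0,0.003,0,0,0],[0,0,0,0.003,0,0,0],[0,0,0,0.003,0,0,0],[0,0,0,0.003,0,0,0],[0,0,0,0.003,0,0,0],[0,0,0,0.003,0,0,0],[0,0,0,0.003,0,0,0],[0,0,0,0.003,0,0,0]]]' 45
```

```text
time_s: 2.92
position: [0.5339, -0.2033, 0.0176]
tcp_rot: [0.0, 0.794, -0.608, -0.0]
contact_force: [-1.0, -0.1, 0.2]
opening: 0.0376
```

```bash
python3 -m crank '[[[0,0,0,0,0,0,0],[0,0,0,0,0,0,0],[0,0,0,0,0,0,0],[0,0,0,0,0,0,0],[0,0,0,0,0,0,0]]]' 45
```

```text
time_s: 3.33
position: [0.5339, -0.2033, 0.0176]
tcp_rot: [-0.0, 0.794, -0.608, 0.0]
contact_force: [0.8, -0.4, -0.8]
opening: 0.0236
```

```bash
python3 -m crank '[[[0,0,0,-0.02,0,0,0],[0,0,0,-0.055,0,0,0],[0,0,0,-0.09,0,0,0],[0,-0.01,0,-0.125,0,0,0],[0,-0.04,-0.01,-0.15,0,0,0],[0,-0.075,-0.02,-0.17,0,0,0],[0,-0.11,-0.023,-0.19,0,0,0],[0,-0.145,-0.023,-0.2,0,0,0],[0,-0.18,-0.023,-0.2,0,0,0],[0,-0.2,-0.023,-0.2,0,0,0],[0,-0.2,-0.023,-0.2,0,0,0],[0,-0.2,-0.023,-0.2,0,0,0]]]'
python3 - <<'E'
from h import *
c=get_calibration("wrist");np.save("pics/w3.npy",c["pose"]);cv2.imwrite("pics/w3.png",read_camera("wrist"));cv2.imwrite("pics/t3.png",read_camera("top"));cv2.imwrite("pics/s3.png",read_camera("scene"));o=sensors.get_obs();print(o["time_s"],o["position"],o["tcp_rot"],o["contact_force"],o["opening"])
E
```

```text
time_s: 4.33
position: [0.5036, -0.0034, 0.2174]
tcp_rot: [0.0, 0.794, -0.608, -0.0]
contact_force: [-1.2, -0.2, -4.4]
opening: 0.0237
4.4833 [ 0.50417725 -0.004907    0.21733278] [ 2.15526448e-04  7.93421080e-01 -6.08673074e-01 -1.81586983e-04] [-1.37052932  0.26147226 -4.80875344] 0.023484712073607347
```

View pics/w3.png

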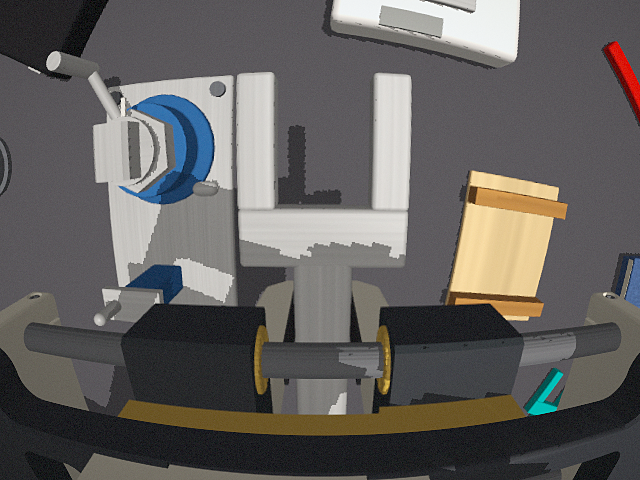

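The spanner is held, with its prongs at (255,140) and (392,140). The jack is at left: tang top near (103,153), nut handle top near (53,63), stop pin near (105,315). I'll enlarge the jack.

```bash
python3 - <<'E'
import cv2
a=cv2.imread("pics/w3.png")
cv2.imwrite("pics/w3c.png",cv2.resize(a[40:215,30:240],None,fx=3.4,fy=3.4,interpolation=cv2.INTER_CUBIC))
b=cv2.imread("pics/s3.png");cv2.imwrite("pics/s3c.png",cv2.resize(b[170:270,305:430],None,fx=6,fy=6,interpolation=cv2.INTER_CUBIC))
E
```

```text
(no output)
```

View pics/w3c.png

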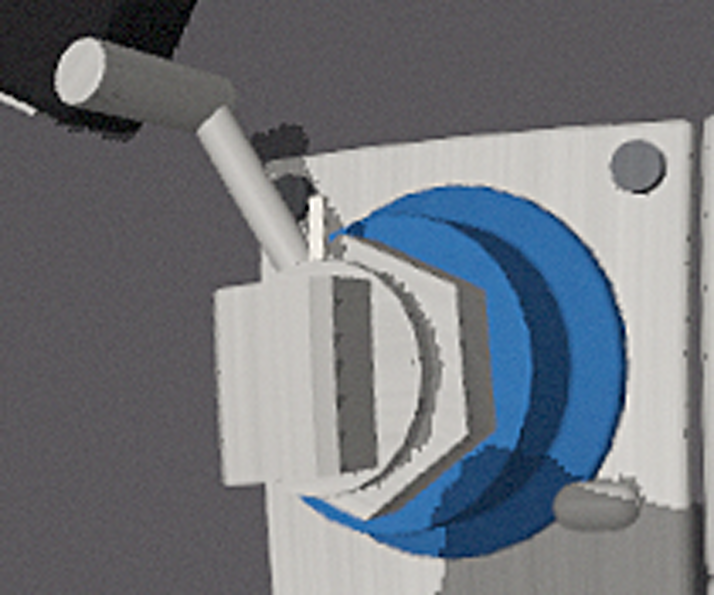

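View pics/s3c.png

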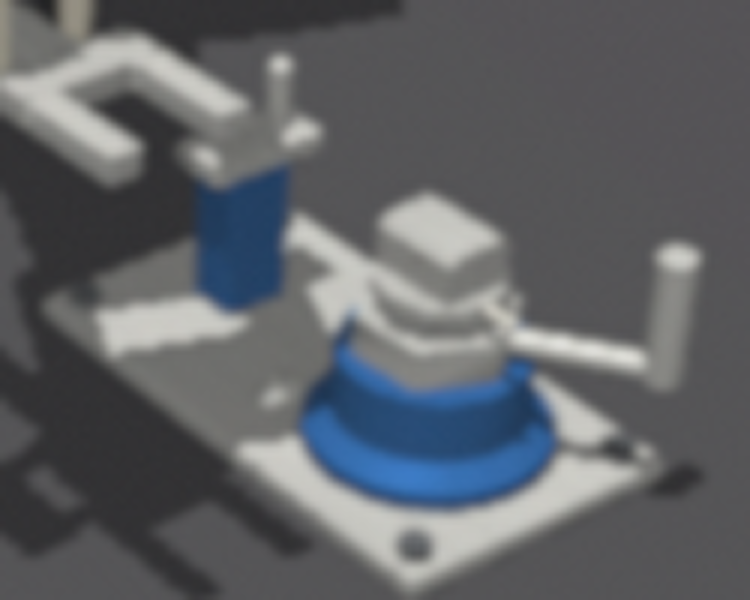

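```bash
cat > m.py <<'E'
from h import *
c=dict(get_calibration("wrist"));c["pose"]=np.load("pics/w3.npy")
f=lambda x,y,z: onz("wrist",30+x/3.4-.35,40+y/3.4-.35,z,c)[:2]
E
python3 - <<'E'
from m import *
P={k:f(*v) for k,v in dict(RT=(334,275,.12),RB=(342,473,.12),LT=(216,291,.12),LB=(225,487,.12),CT=(311,275,.124),CB=(320,476,.124),BT=(331,275,.12),sT=(372,283,.1),sB=(379,465,.1)).items()}
for k in P: print(k,P[k].round(4))
d=lambda a,b:(round(1000*np.hypot(*(P[a]-P[b])),1),round(np.degrees(np.arctan2(*(P[a]-P[b])[::-1])),1))
for a,b in ["RT RB".split(),["LT","LB"],["CT","CB"],["LT","RT"],["LB","RB"],["sT","sB"]]: print(a,b,d(a,b))
print("centre",(P["RT"]+P["RB"]+P["LT"]+P["LB"])/4)
print("right-mid",(P["RT"]+P["RB"])/2)
# blue body top circle? nut handle top & pin
h=f(80,70,.130);print("handle",h)
print("pin top", onz("wrist",104,319,.136,c)[:2])
print("plate TR",f(690,122,.012),"ptr",f(317,200,.096))
# hole etc
from numpy import array
a=cv2.imread("pics/top0.png")
E
```

```text
RT [0.5601 0.1671]
RB [0.5162 0.1551]
LT [0.5514 0.1999]
LB [0.506  0.1876]
CT [0.5593 0.171 ]
CB [0.5151 0.1587]
BT [0.56   0.1679]
sT [0.5591 0.1673]
sB [0.5161 0.1556]
RT RB (np.float64(45.5), np.float64(15.3))
LT LB (np.float64(47.0), np.float64(15.1))
CT CB (np.float64(45.9), np.float64(15.5))
LT RT (np.float64(33.9), np.float64(104.9))
LB RB (np.float64(34.1), np.float64(107.3))
sT sB (np.float64(44.5), np.float64(15.3))
centre [0.53342118 0.17743153]
right-mid [0.53812334 0.16111453]
handle [0.59983287 0.25215069]
pin top [0.39728449 0.15948345]
plate TR [0.62240274 0.12293876] ptr [0.57674767 0.19087565]
```

```bash
python3 - <<'E'
import cv2
a=cv2.imread("pics/t3.png")
cv2.imwrite("pics/t3c.png",cv2.resize(a[195:305,225:320],None,fx=6,fy=6,interpolation=cv2.INTER_CUBIC)[:600])
E
```

```text
(no output)
```

View pics/t3c.png

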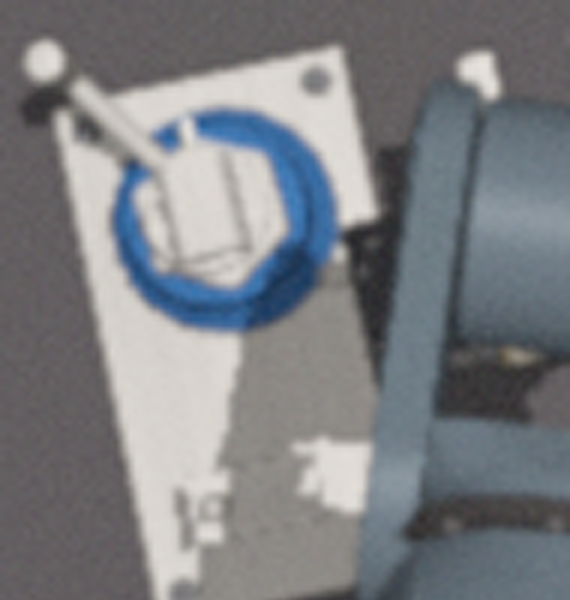

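```bash
python3 - <<'E'
from m import *
from scipy.spatial.transform import Rotation as R
tcp=np.array([0.50417725,-0.004907,0.21733278]);q=[2.15526448e-04,7.93421080e-01,-6.08673074e-01,-1.81586983e-04]
M=R.from_quat(q,scalar_first=True).as_matrix()
z=tcp[2]+.0264
for n,(u,v) in dict(tipL=(256,72),tipR=(393,73),ge1=(280,208.5),ge2=(370,208.5),inL1=(275,90),inR1=(374,90),inL2=(276.5,195),inR2=(374,195),back=(323,266),o1=(237,90),o2=(411,90)).items():
    p=onz("wrist",u,v,z,c);print(n,(M.T@(p-tcp)*1000).round(1))
print(M.round(4).tolist(),np.degrees(np.arctan2(-M[0,1],-M[1,1])))
E
```

```text
tipL [ -27.5 -100.1  -26.5]
tipR [  23.8 -100.   -26.5]
ge1 [-18.7 -47.6 -26.4]
ge2 [ 15.7 -47.8 -26.4]
inL1 [-20.2 -92.8 -26.5]
inR1 [ 16.5 -93.  -26.5]
inL2 [-19.9 -52.8 -26.4]
inR2 [ 17.1 -53.  -26.4]
back [ -2.2 -24.7 -26.4]
o1 [-34.7 -93.4 -26.5]
o2 [ 30.7 -93.7 -26.5]
[[0.259, -0.9659, -0.0006], [-0.9659, -0.259, -0.0001], [-0.0, 0.0006, -1.0]] 74.98724163975749
```

```bash
python3 -m crank '[[[0,-0.02,0,0,0,0,0],[0,-0.05,0,0,0,0,0],[0,-0.08,-0.001,0,0,0,0],[0,-0.11,-0.001,0,0,0,0],[0,-0.14,-0.001,0.01,0,0,0],[0,-0.16,-0.001,0.03,0,0,0],[0,-0.167,-0.001,0.05,0,0,0],[0,-0.167,-0.001,0.06,0,0,0],[0,-0.167,-0.001,0.06,0,0,0],[0,-0.167,-0.001,0.06,0,0,0],[0,-0.167,-0.001,0.06,0,0,0],[0,-0.167,-0.001,0.06,0,0,0]]]'
cat > shot.py <<'E'
import sys
from h import *
n=sys.argv[1];o=sensors.get_obs();c=get_calibration("wrist");a=read_camera("wrist");cv2.imwrite(f"pics/{n}.png",a)
np.savez(f"pics/{n}.npz",pose=c["pose"],pos=o["position"],q=o["tcp_rot"])
print(o["time_s"],o["position"].round(4),o["tcp_rot"].round(4),o["contact_force"].round(1),round(o["opening"],4))
E
python3 shot.py w4
```

```text
time_s: 5.48
position: [0.4626, 0.1568, 0.1587]
tcp_rot: [-0.001, 0.793, -0.609, 0.001]
contact_force: [-0.8, -1.1, -4.3]
opening: 0.0237
5.4833 [0.4626 0.1568 0.1587] [-7.000e-04  7.933e-01 -6.089e-01  6.000e-04] [-0.8 -1.1 -4.3] 0.0237
```

View pics/w4.png

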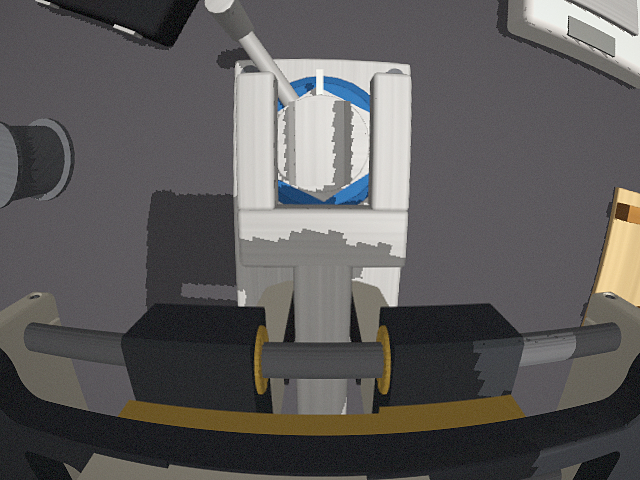

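```bash
python3 - <<'E'
import cv2
a=cv2.imread("pics/w4.png")
cv2.imwrite("pics/w4c.png",cv2.resize(a[60:215,225:425],None,fx=3.8,fy=3.8,interpolation=cv2.INTER_CUBIC))
E
```

```text
(no output)
```

View pics/w4c.png

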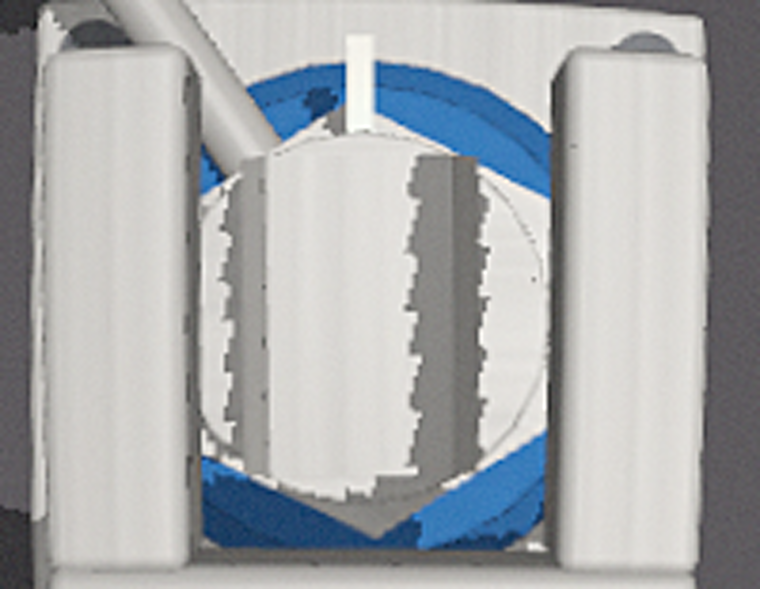

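```bash
cat > m4.py <<'E'
from h import *
from scipy.spatial.transform import Rotation as R
def load(n):
    d=np.load(f"pics/{n}.npz");c=dict(get_calibration("wrist"));c["pose"]=d["pose"]
    return c,d["pos"],R.from_quat(d["q"],scalar_first=True).as_matrix()
E
python3 - <<'E'
from m4 import *
c,t,M=load("w4")
f=lambda x,y,z:M.T@(onz("wrist",225+x/3.8-.37,60+y/3.8-.37,z,c)-t)*1000
T=t[2]+.0264;B=t[2]+.0124
for n,a in dict(R124t=(453,170,.124),R124b=(453,470,.124),L124t=(268,165,.124),L124b=(269,470,.124),R120=(478,300,.12),L120=(242,300,.12),end_t=(360,157,.124),end_b=(370,497,.124),ptr=(360,34,.096),prL=(188,300,T),prR=(568,300,T),pbL=(203,300,B),pbR=(549,300,B),pbL2=(203,130,B),pbR2=(552,130,B),tipL=(120,48,T),tipR=(640,52,T),gap=(380,566,T)).items(): print(n,f(*a).round(1))
E
```

```text
R124t [ 10.7 -94.6  34.8]
R124b [ 10.9 -51.7  34.8]
L124t [-15.2 -95.4  34.8]
L124b [-15.3 -51.7  34.8]
R120 [ 14.6 -76.2  38.8]
L120 [-19.3 -76.2  38.8]
end_t [ -2.3 -96.4  34.8]
end_b [ -0.9 -47.8  34.7]
ptr [  -2.6 -120.6   62.9]
prL [-18.7 -74.4 -26.3]
prR [ 18.6 -74.5 -26.3]
pbL [-18.9 -74.8 -12.3]
pbR [ 18.4 -74.9 -12.3]
pbL2 [-18.9 -93.6 -12.2]
pbR2 [ 18.7 -93.7 -12.2]
tipL [ -25.5 -100.3  -26.2]
tipR [  25.8 -100.   -26.2]
gap [  0.1 -47.7 -26.3]
```

```bash
python3 -m crank '[[[0,-0.0022,0,0.01,0,0,0],[0,-0.0022,0,0.025,0,0,0],[0,-0.0022,0,0.035,0,0,0],[0,-0.0022,0,0.04,0,0,0],[0,-0.0022,0,0.04,0,0,0],[0,-0.0022,0,0.04,0,0,0],[0,-0.0022,0,0.04,0,0,0]]]'
python3 shot.py w5
python3 - <<'E'
import cv2
a=cv2.imread("pics/w5.png")
cv2.imwrite("pics/w5c.png",cv2.resize(a[60:215,225:425],None,fx=3.8,fy=3.8,interpolation=cv2.INTER_CUBIC))
E
```

```text
time_s: 6.12
position: [0.4615, 0.1596, 0.1181]
tcp_rot: [-0.0, 0.794, -0.608, 0.0]
contact_force: [-0.1, -0.0, -3.4]
opening: 0.0232
6.1167 [0.4615 0.1596 0.1181] [-3.000e-04  7.937e-01 -6.083e-01  3.000e-04] [-0.1 -0.  -3.4] 0.0232
```

View pics/w5c.png

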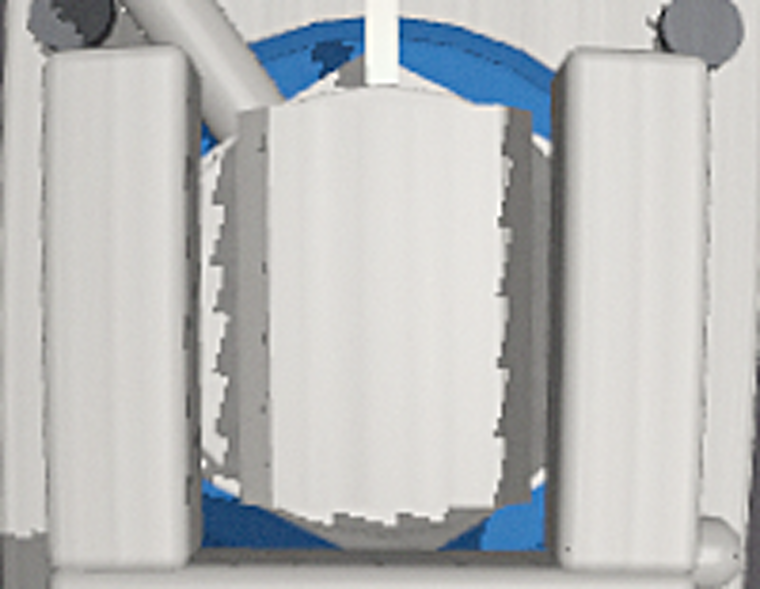

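```bash
python3 - <<'E'
from m4 import *
c,t,M=load("w5")
f=lambda x,y,z:M.T@(onz("wrist",225+x/3.8-.37,60+y/3.8-.37,z,c)-t)*1000
T=t[2]+.0264;B=t[2]+.0124
for n,a in dict(R124=(505,300,.124),L124t=(270,130,.124),L124b=(272,480,.124),R120=(530,300,.12),R120b=(529,480,.12),L120=(241,300,.12),end_t=(390,107,.124),end_b=(370,505,.124),prL=(188,300,T),prR=(562,300,T),pbL=(203,300,B),pbR=(549,300,B),tipL=(120,48,T),tipR=(640,52,T),gap=(380,566,T)).items(): print(n,f(*a).round(1))
E
```

```text
R124 [ 14.3 -74.9  -5.8]
L124t [-12.1 -94.4  -5.8]
L124b [-12.  -54.4  -5.9]
R120 [ 17.5 -75.1  -1.8]
R120b [ 17.7 -54.   -1.9]
L120 [-15.7 -75.   -1.8]
end_t [  1.3 -96.9  -5.8]
end_b [ -0.9 -51.5  -5.9]
prL [-18.7 -74.4 -26.3]
prR [ 18.  -74.5 -26.3]
pbL [-18.9 -74.8 -12.3]
pbR [ 18.4 -74.9 -12.3]
tipL [ -25.5 -100.2  -26.3]
tipR [  25.7 -100.   -26.3]
gap [  0.2 -47.7 -26.4]
```

```bash
python3 -m crank '[[[0,0.0012,0,0,0,0,0],[0,0.0012,0,0.003,0,0,0],[0,0.0012,0,0.007,0,0,0],[0,0.0012,0,0.011,0,0,0],[0,0.0012,0,0.015,0,0,0],[0,0.0012,0,0.018,0,0,0],[0,0.0012,0,0.018,0,0,0]]]'
```

```text
time_s: 6.75
position: [0.4611, 0.1582, 0.0988]
tcp_rot: [0.0, 0.794, -0.608, -0.0]
contact_force: [-0.2, -0.2, -3.1]
opening: 0.0236
```

Spanner bottom is now about 13 mm below the tang top with no extra force, so it has slipped over the flats. Going on to the shoulder.

```bash
python3 -m crank '[[[0,0,0,0.004,0,0,0],[0,0,0,0.008,0,0,0],[0,0,0,0.01,0,0,0],[0,0,0,0.011,0,0,0],[0,0,0,0.0115,0,0,0],[0,0,0,0.0115,0,0,0]]]'
python3 shot.py w6
```

```text
time_s: 7.25
position: [0.4614, 0.1583, 0.0881]
tcp_rot: [0.0, 0.794, -0.608, -0.0]
contact_force: [-0.6, -0.1, -4.5]
opening: 0.0234
7.25 [0.4614 0.1583 0.0881] [ 0.      0.7937 -0.6084 -0.    ] [-0.6 -0.1 -4.5] 0.0234
```

View pics/w6.png

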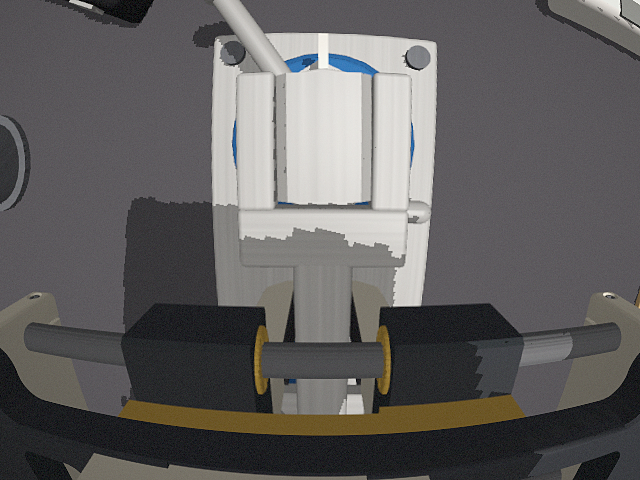

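```bash
python3 -m crank '[[[0,0,0,0.001,0,0,0],[0,0,0,0.0015,0,0,0],[0,0,0,0.0015,0,0,0]]]'
```

```text
time_s: 7.55
position: [0.4617, 0.1584, 0.0876]
tcp_rot: [-0.0, 0.794, -0.608, 0.0]
contact_force: [-4.4, -0.7, 9.6]
opening: 0.0236
```

Seated: z 0.0876 as predicted, with about 13 N of reaction. Now I release.

```bash
python3 -m crank '[[[0.6,0,0,0,0,0,0],[0.6,0,0,0,0,0,0],[0.6,0,0,0,0,0,0],[0.6,0,0,0,0,0,0],[0.6,0,0,0,0,0,0],[0.6,0,0,-0.02,0,0,0],[0.6,0,0,-0.05,0,0,0],[0.6,0,0,-0.08,0,0,0],[0.6,0,0,-0.1,0,0,0],[0.6,0,0,-0.1,0,0,0],[0.6,0,0,-0.1,0,0,0]]]'
python3 shot.py w7;python3 -c "
from h import *
cv2.imwrite('pics/s7.png',cv2.resize(read_camera('scene')[150:280,285:445],None,fx=4,fy=4,interpolation=cv2.INTER_CUBIC))"
```

```text
time_s: 8.47
position: [0.4618, 0.1584, 0.1872]
tcp_rot: [-0.001, 0.794, -0.608, 0.001]
contact_force: [-0.6, 0.1, 0.2]
opening: 0.0558
8.4667 [0.4618 0.1584 0.1872] [-8.000e-04  7.937e-01 -6.084e-01  6.000e-04] [-0.6  0.1  0.2] 0.0558
```

View pics/w7.png

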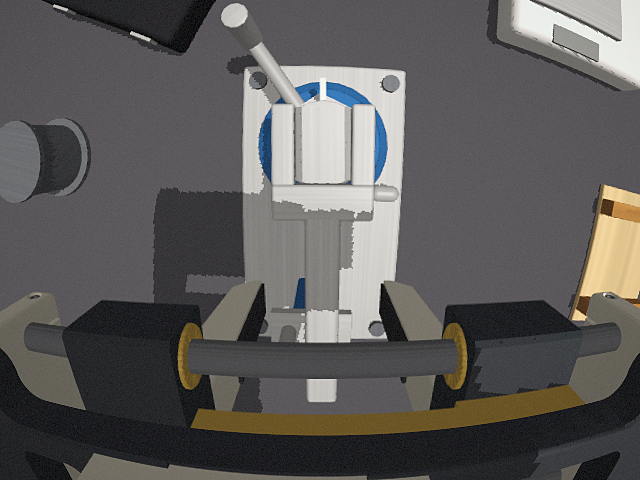

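View pics/s7.png

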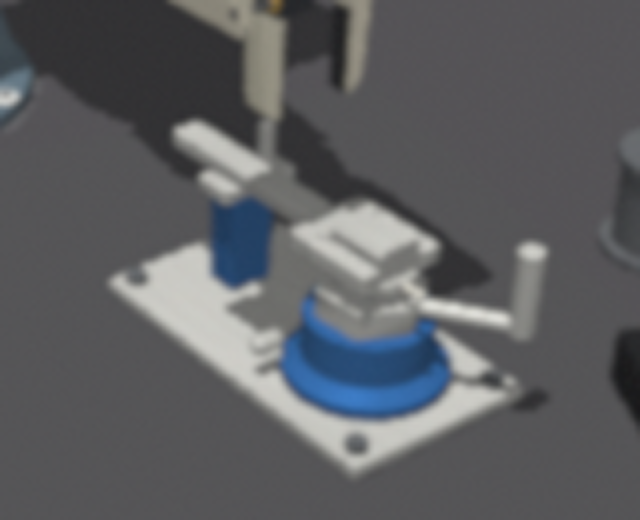

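The spanner is seated: jaws over the tang, flat, with its handle on the rest next to the pin (the scene crop agrees). Next I measure the nut handle.

```bash
python3 - <<'E'
from m4 import *
c,t,M=load("w7")
a=cv2.imread("pics/w7.png");cv2.imwrite("pics/w7c.png",cv2.resize(a[0:70,200:290],None,fx=6,fy=6,interpolation=cv2.INTER_CUBIC))
S=np.array([.5333,.1777])
for u,v in [(234.5,15.5)]:
    p=onz("wrist",u,v,.130,c)[:2];d=p-S;print(p,np.hypot(*d),np.degrees(np.arctan2(d[1],d[0])))
u=7.5
E
```

```text
[0.5992173 0.2520455] 0.09935967242307295 48.438691476394915
```

View pics/w7c.png

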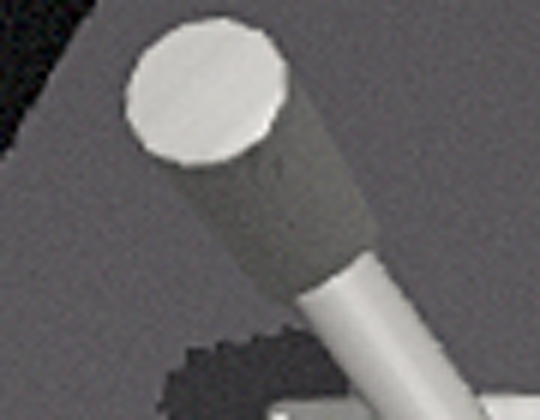

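```bash
python3 -m crank '[[[0.35,-0.01,-0.03,0,0,0,-0.1],[0.35,-0.02,-0.06,0,0,0,-0.2],[0.35,-0.032,-0.09,0,0,0,-0.3],[0.35,-0.042,-0.12,0,0,0,-0.4],[0.35,-0.052,-0.15,0,0,0,-0.5],[0.35,-0.0547,-0.157,0,0,0,-0.583],[0.35,-0.0547,-0.157,0,0,0,-0.583],[0.35,-0.0547,-0.157,0,0,0,-0.583],[0.35,-0.0547,-0.157,0,0,0,-0.583]]]'
python3 shot.py w8
```

```text
time_s: 9.32
position: [0.5979, 0.2514, 0.1857]
tcp_rot: [0.001, 0.934, -0.356, -0.001]
contact_force: [0.0, -0.3, 1.4]
opening: 0.0326
9.3167 [0.5979 0.2514 0.1857] [ 6.000e-04  9.345e-01 -3.560e-01 -7.000e-04] [ 0.  -0.3  1.4] 0.0326
```

View pics/w8.png

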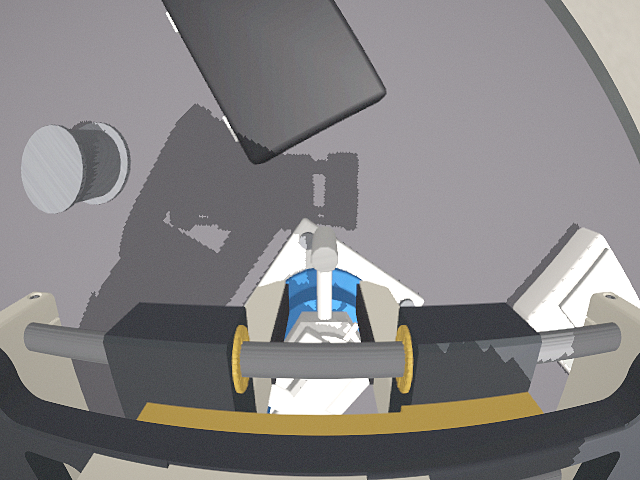

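```bash
python3 - <<'E'
from m4 import *
c,t,M=load("w8")
print(px("wrist",[t[0],t[1],.13],c), (M.T@(onz("wrist",325,237,.13,c)-t)*1000).round(1), onz("wrist",325,237,.13,c), sensors.get_obs()["joint_pos"].round(2))
a=cv2.imread("pics/w8.png");cv2.imwrite("pics/w8c.png",cv2.resize(a[200:340,260:390],None,fx=4,fy=4))
E
```

```text
[323.46467893 263.74353874] [  1.  -17.3  55.7] [0.61004198 0.26359956 0.13      ] [ 0.33  0.56  1.41 -0.    1.17  1.05]
```

View pics/w8c.png

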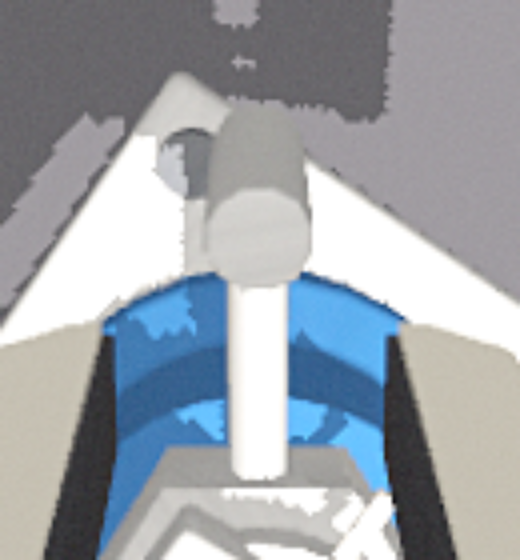

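```bash
python3 -m crank '[[[0.35,0,-0.002,0.02,0,0,0],[0.35,0,-0.002,0.045,0,0,0],[0.35,0,-0.002,0.07,0,0,0],[0.35,0,-0.002,0.09,0,0,0],[0.35,0,-0.002,0.098,0,0,0],[0.35,0,-0.002,0.098,0,0,0],[0.35,0,-0.002,0.098,0,0,0]]]'
python3 shot.py w9
```

```text
time_s: 9.95
position: [0.6003, 0.2533, 0.0895]
tcp_rot: [-0.0, 0.935, -0.355, 0.0]
contact_force: [-0.1, -0.1, -0.2]
opening: 0.0326
9.95 [0.6003 0.2533 0.0895] [-2.000e-04  9.349e-01 -3.550e-01  2.000e-04] [-0.1 -0.1 -0.2] 0.0326
```

View pics/w9.png

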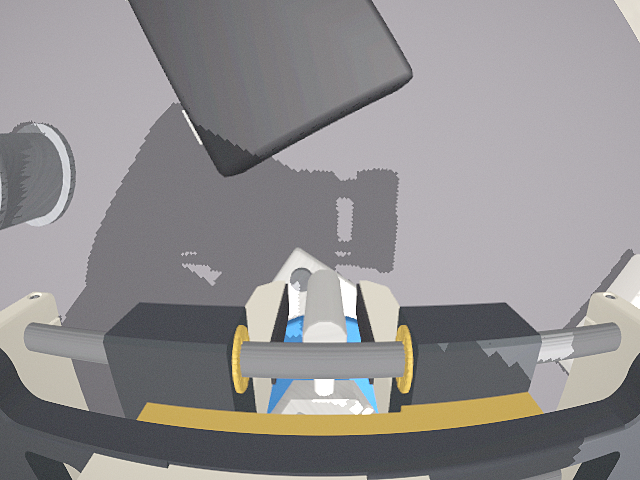

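The rod stands midway between the fingers. I'll swing it clockwise 36°, turning the tool along with it.

```bash
python3 -m crank '[[[0.35,0.0035,0.0001,0,0,0,0.035],[0.35,0.007,0.0002,0,0,0,0.07],[0.35,0.0139,0.001,0,0,0,0.14],[0.35,0.0208,0.0022,0,0,0,0.209],[0.35,0.0276,0.0039,0,0,0,0.279],[0.35,0.0342,0.006,0,0,0,0.349],[0.35,0.0407,0.0086,0,0,0,0.419],[0.35,0.0469,0.0117,0,0,0,0.489],[0.35,0.053,0.0152,0,0,0,0.559],[0.35,0.0588,0.0191,0,0,0,0.628],[0.35,0.0588,0.0191,0,0,0,0.628]]]'
python3 shot.py w10;python3 -c "
from h import *
cv2.imwrite('pics/s10.png',cv2.resize(read_camera('scene')[150:280,285:445],None,fx=4,fy=4,interpolation=cv2.INTER_CUBIC))"
```

```text
time_s: 10.92
position: [0.6327, 0.1998, 0.0905]
tcp_rot: [-0.001, 0.778, -0.628, 0.001]
contact_force: [-0.3, -1.0, -0.2]
opening: 0.0325
10.9167 [0.6327 0.1998 0.0905] [-0.0014  0.7784 -0.6277  0.0009] [-0.3 -1.  -0.2] 0.0325
```

View pics/s10.png

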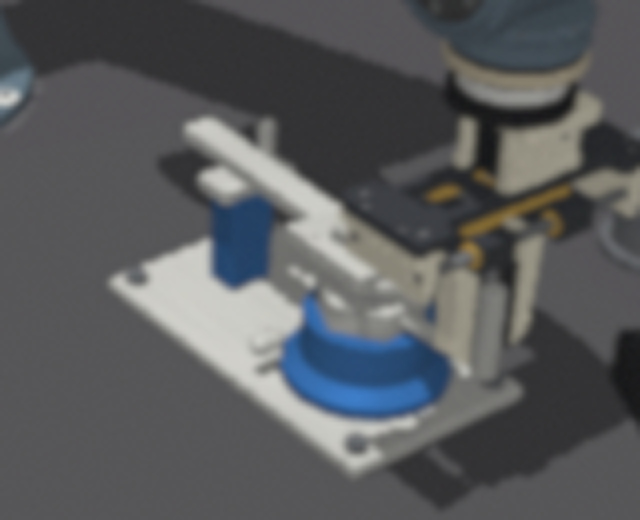

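View pics/w10.png

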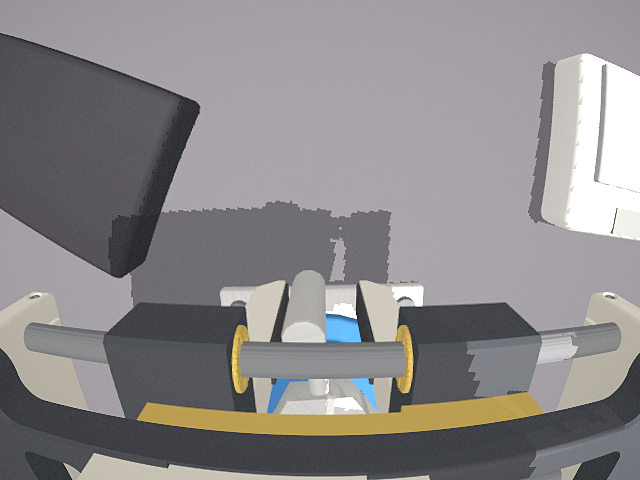

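```bash
python3 -m crank '[[[0.35,0.0035,0.0001,0,0,0,0.035],[0.35,0.007,0.0002,0,0,0,0.07],[0.35,0.0139,0.001,0,0,0,0.14],[0.35,0.0208,0.0022,0,0,0,0.209],[0.35,0.0276,0.0039,0,0,0,0.279],[0.35,0.0342,0.006,0,0,0,0.349],[0.35,0.0407,0.0086,0,0,0,0.419],[0.35,0.0407,0.0086,0,0,0,0.419]]]'
python3 shot.py w11
```

```text
time_s: 11.68
position: [0.6323, 0.1582, 0.0896]
tcp_rot: [0.001, -0.632, 0.775, -0.0]
contact_force: [0.3, 0.1, 0.4]
opening: 0.0322
11.6833 [0.6323 0.1582 0.0896] [ 7.000e-04 -6.319e-01  7.750e-01 -4.000e-04] [0.3 0.1 0.4] 0.0322
```

```bash
python3 -m crank '[[[0.35,0.0017,0,0,0,0,0.017],[0.35,0.0035,0.0001,0,0,0,0.035],[0.35,0.0052,0.0002,0,0,0,0.052],[0.35,0.007,0.0002,0,0,0,0.07],[0.35,0.007,0.0002,0,0,0,0.07]]]'
python3 -m crank '[[[0.35,0.0017,0,0,0,0,0.017],[0.35,0.0035,0.0001,0,0,0,0.035],[0.35,0.0035,0.0001,0,0,0,0.035]]]'
```

```text
time_s: 12.15
position: [0.6303, 0.1516, 0.0888]
tcp_rot: [0.0, -0.605, 0.797, -0.0]
contact_force: [0.5, 2.9, 1.9]
opening: 0.0326
time_s: 12.4
position: [0.6293, 0.1481, 0.0887]
tcp_rot: [0.0, -0.59, 0.807, -0.0]
contact_force: [-0.5, 2.6, 1.1]
opening: 0.0327
```

```bash
python3 -m crank '[[[0.35,0.0017,0,0,0,0,0.017],[0.35,0.0026,0,0,0,0,0.026],[0.35,0.0026,0,0,0,0,0.026]]]'
python3 -m crank '[[[0.35,0.0017,0,0,0,0,0.017],[0.35,0.0026,0,0,0,0,0.026],[0.35,0.0026,0,0,0,0,0.026]]]'
```

```text
time_s: 12.65
position: [0.6285, 0.1456, 0.0886]
tcp_rot: [-0.0, -0.58, 0.815, -0.0]
contact_force: [0.9, 1.7, 1.1]
opening: 0.0325
time_s: 12.9
position: [0.6276, 0.1432, 0.0886]
tcp_rot: [-0.0, -0.569, 0.822, -0.0]
contact_force: [1.5, 1.8, 0.7]
opening: 0.0328
```

```bash
python3 -m crank '[[[0.35,0.0017,0,0,0,0,0.017],[0.35,0.0026,0,0,0,0,0.026],[0.35,0.0026,0,0,0,0,0.026]]]'
python3 -m crank '[[[0.35,0.0017,0,0,0,0,0.017],[0.35,0.0026,0,0,0,0,0.026],[0.35,0.0026,0,0,0,0,0.026]]]'
```

```text
time_s: 13.15
position: [0.6267, 0.1408, 0.0886]
tcp_rot: [-0.0, -0.559, 0.829, -0.0]
contact_force: [2.1, 1.9, 1.1]
opening: 0.0327
time_s: 13.4
position: [0.6257, 0.1384, 0.0886]
tcp_rot: [-0.0, -0.548, 0.837, -0.0]
contact_force: [2.4, 1.9, 0.5]
opening: 0.0325
```

```bash
python3 -m crank '[[[0.35,0.0017,0,0,0,0,0.017],[0.35,0.0026,0,0,0,0,0.026],[0.35,0.0026,0,0,0,0,0.026]]]'
python3 shot.py w12;python3 -c "
from h import *
cv2.imwrite('pics/s12.png',cv2.resize(read_camera('scene')[150:280,285:445],None,fx=4,fy=4,interpolation=cv2.INTER_CUBIC))"
```

```text
time_s: 13.65
position: [0.6246, 0.136, 0.0886]
tcp_rot: [-0.0, -0.537, 0.844, -0.0]
contact_force: [1.8, 1.7, -0.7]
opening: 0.0328
13.65 [0.6246 0.136  0.0886] [-1.000e-04 -5.369e-01  8.436e-01 -0.000e+00] [ 1.8  1.7 -0.7] 0.0328
```

View pics/s12.png

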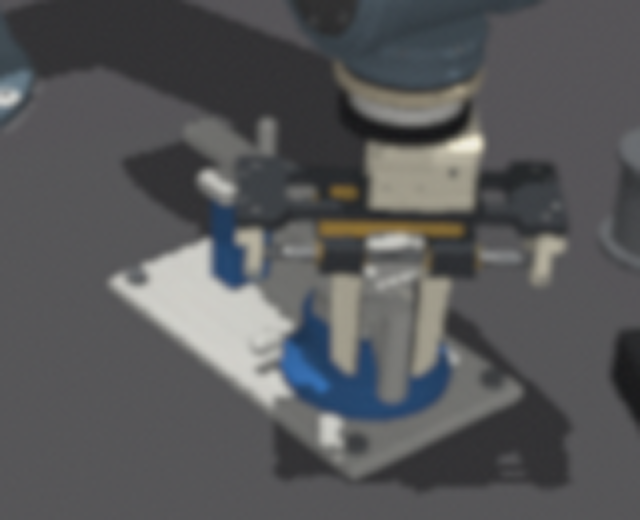

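View pics/w12.png

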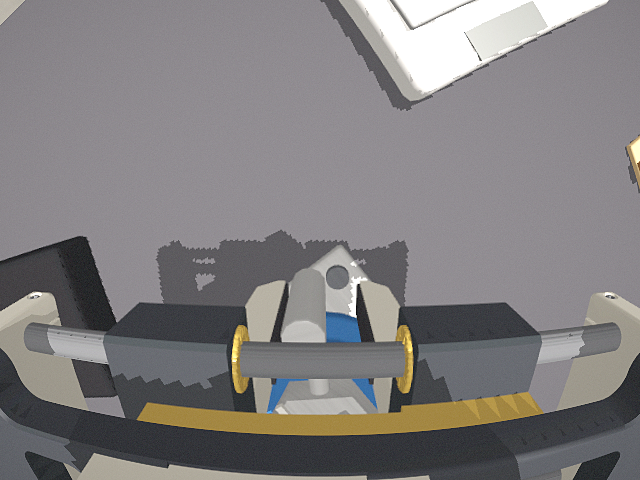

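```bash
python3 -m crank '[[[0.35,0.0012,0,0,0,0,0.012],[0.35,0.0018,0,0,0,0,0.018],[0.35,0.0018,0,0,0,0,0.018]]]'
python3 -m crank '[[[0.35,0.0012,0,0,0,0,0.012],[0.35,0.0018,0,0,0,0,0.018],[0.35,0.0018,0,0,0,0,0.018]]]'
```

```text
time_s: 14.0
position: [0.6239, 0.1345, 0.0886]
tcp_rot: [-0.0, -0.529, 0.848, 0.0]
contact_force: [2.3, 0.9, 0.5]
opening: 0.0324
time_s: 14.25
position: [0.6231, 0.1329, 0.0886]
tcp_rot: [-0.0, -0.522, 0.853, 0.0]
contact_force: [1.8, 1.9, 0.5]
opening: 0.032
```

```bash
python3 -m crank '[[[0.35,0.0012,0,0,0,0,0.012],[0.35,0.0018,0,0,0,0,0.018],[0.35,0.0018,0,0,0,0,0.018]]]'
python3 -m crank '[[[0.35,0.0012,0,0,0,0,0.012],[0.35,0.0018,0,0,0,0,0.018],[0.35,0.0018,0,0,0,0,0.018]]]'
python3 -c "
from h import *
t=read_camera('top');cv2.imwrite('pics/t13.png',cv2.resize(t[180:310,210:340],None,fx=4,fy=4,interpolation=cv2.INTER_CUBIC))"
```

```text
time_s: 14.5
position: [0.6225, 0.1321, 0.0886]
tcp_rot: [0.001, -0.514, 0.858, 0.0]
contact_force: [3.5, 6.9, -1.2]
opening: 0.0328
time_s: 14.75
position: [0.622, 0.1315, 0.0886]
tcp_rot: [0.001, -0.506, 0.862, 0.001]
contact_force: [6.4, 13.5, -2.7]
opening: 0.0328
```

View pics/t13.png

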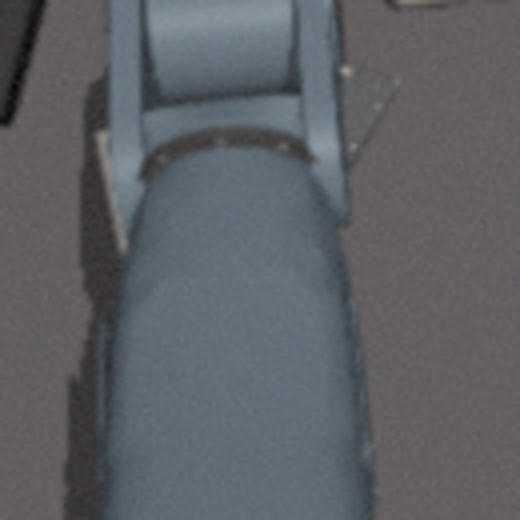

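Force climbs linearly (3, 8, 15 N), so the locknut is on its stop. I'll hold briefly, back off and rise.

```bash
python3 -m crank '[[[0.35,0.0003,0,0,0,0,0],[0.35,0.0003,0,0,0,0,0],[0.35,0.0003,0,0,0,0,0],[0.35,-0.004,0,0,0,0,0],[0.35,-0.008,0,0,0,0,0],[0.35,-0.008,0,0,0,0,0],[0.35,-0.008,0,-0.02,0,0,0],[0.35,-0.008,0,-0.05,0,0,0],[0.35,-0.008,0,-0.085,0,0,0],[0.35,-0.008,0,-0.1,0,0,0],[0.35,-0.008,0,-0.1,0,0,0]]]'
python3 -c "
from h import *
cv2.imwrite('pics/s14.png',cv2.resize(read_camera('scene')[150:280,285:445],None,fx=4,fy=4,interpolation=cv2.INTER_CUBIC))
o=sensors.get_obs();print(o['position'],o['tcp_rot'],o['joint_pos'])"
```

```text
time_s: 15.72
position: [0.6269, 0.1366, 0.1928]
tcp_rot: [0.003, -0.507, 0.862, -0.001]
contact_force: [0.4, -1.3, 0.6]
opening: 0.0326
[0.6259364  0.13643791 0.1901962 ] [ 1.14158496e-03 -5.06501756e-01  8.62237908e-01 -6.77098545e-04] [ 1.42137007e-01  5.41440129e-01  1.43083707e+00 -4.21050471e-04
  1.16668930e+00  2.22164813e+00]
```

View pics/s14.png

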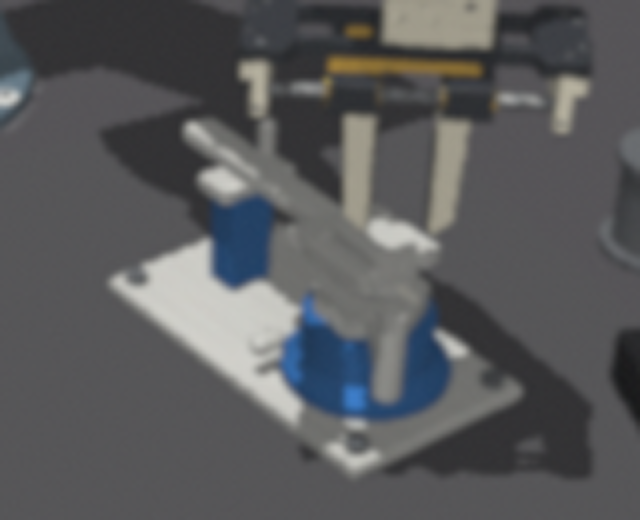

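```bash
python3 -m crank '[[[0.6,0.01,0.03,0,0,0,-0.11],[0.6,0.02,0.06,0,0,0,-0.22],[0.6,0.032,0.09,0,0,0,-0.33],[0.6,0.042,0.12,0,0,0,-0.44],[0.6,0.052,0.145,0,0,0,-0.55],[0.6,0.0567,0.1596,0,0,0,-0.65],[0.6,0.0567,0.1596,0,0,0,-0.69],[0.6,0.0567,0.1596,0,0,0,-0.69],[0.6,0.0567,0.1596,0,0,0,-0.69],[0.6,0.0567,0.1596,0,0,0,-0.69]]]'
python3 shot.py w15
```

```text
time_s: 16.6
position: [0.4584, 0.1646, 0.1879]
tcp_rot: [0.001, 0.768, -0.641, -0.0]
contact_force: [-0.1, 0.6, 1.3]
opening: 0.0556
16.6 [0.4584 0.1646 0.1879] [ 5.000e-04  7.677e-01 -6.408e-01 -3.000e-04] [-0.1  0.6  1.3] 0.0556
```

View pics/w15.png

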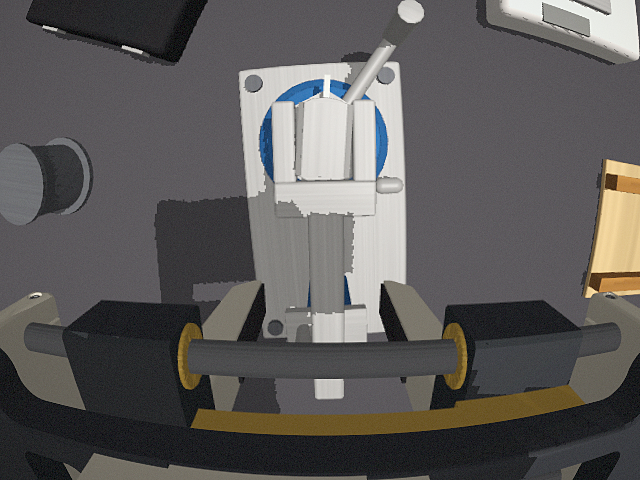

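```bash
python3 - <<'E'
from m4 import *
c,t,M=load("w15")
for n,(u,v,z) in dict(tipL=(282,101,.114),tipR=(363.5,101,.114),back=(326,216,.114),tail=(330,398.5,.114),h1=(326.5,225,.114),h2=(329.5,390,.114),gap=(325,183,.114),ptr=(327,75,.096),rod=(410.5,11,.13)).items():
    p=onz("wrist",u,v,z,c);print(n,p[:2].round(4),(M.T@(p-t)*1000).round(1)); globals()[n]=p[:2]
S=np.array([.5333,.1777])
a=lambda d:(np.degrees(np.arctan2(d[1],d[0])).round(1),np.hypot(*d).round(4))
print("ptr",a(ptr-S),"rod",a(rod-S),"sp",a((tipL+tipR)/2-tail),a(h1-h2)); print("tool",2*np.degrees(np.arctan2(-.6408,.7677))+90)
E
```

```text
tipL [0.5537 0.2088] [ -26.4 -101.7   73.8]
tipR [0.563  0.1577] [  25.5 -101.7   73.8]
back [0.4847 0.1676] [  1.7 -26.5  73.9]
tail [0.3407 0.1375] [  5.6 120.6  74.1]
h1 [0.4788 0.1662] [  2.1 -20.4  73.9]
h2 [0.3492 0.1396] [  5.1 111.8  74.1]
gap [0.5059 0.1722] [  1.  -48.2  73.9]
ptr [0.579 0.184] [   2.4 -122.2   91.8]
rod [0.6256 0.1406] [  53.5 -160.2   57.7]
ptr (np.float64(7.9), np.float64(0.0461)) rod (np.float64(-21.9), np.float64(0.0995)) sp (np.float64(11.9), np.float64(0.2224)) (np.float64(11.6), np.float64(0.1323))
tool 10.29642398979452
```

```bash
python3 -m crank '[[[0.6,0.0025,-0.002,0.02,0,0,-0.023],[0.6,0.0025,-0.002,0.05,0,0,-0.023],[0.6,0.0025,-0.002,0.08,0,0,-0.023],[0.6,0.0025,-0.002,0.095,0,0,-0.023],[0.6,0.0025,-0.002,0.1,0,0,-0.023],[0.6,0.0025,-0.002,0.1,0,0,-0.023],[0.6,0.0025,-0.002,0.1,0,0,-0.023]]]'
python3 shot.py w16
```

```text
time_s: 17.23
position: [0.4613, 0.1629, 0.0892]
tcp_rot: [-0.0, 0.776, -0.631, 0.0]
contact_force: [0.2, 0.1, 0.1]
opening: 0.0555
17.2333 [0.4613 0.1629 0.0892] [-2.000e-04  7.755e-01 -6.313e-01  2.000e-04] [0.2 0.1 0.1] 0.0555
```

View pics/w16.png

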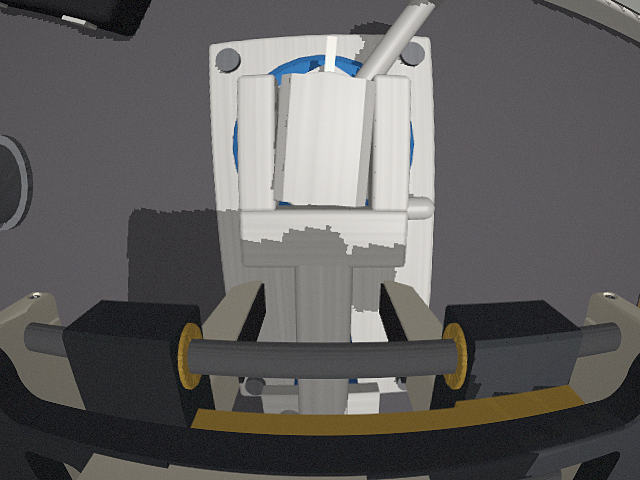

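```bash
python3 -m crank '[[[0.6,0,0,0.001,0,0,0],[0,0,0,0.001,0,0,0],[0,0,0,0.001,0,0,0],[0,0,0,0.001,0,0,0],[0,0,0,0.001,0,0,0],[0,0,0,0.001,0,0,0],[0,0,0,0.001,0,0,0],[0,0,0,0.001,0,0,0],[0,0,0,0.001,0,0,0]]]' 45
python3 -m crank '[[[0,0,0,-0.001,0,0,0],[0,0,0,-0.003,0,0,0],[0,0,0,-0.005,0,0,0],[0,0,0,-0.006,0,0,0]]]' 45
```

```text
time_s: 18.03
position: [0.4609, 0.1624, 0.0877]
tcp_rot: [0.0, 0.776, -0.631, 0.0]
contact_force: [1.3, -6.2, 1.2]
opening: 0.024
time_s: 18.37
position: [0.4602, 0.1622, 0.0931]
tcp_rot: [0.001, 0.776, -0.631, -0.0]
contact_force: [1.6, -5.9, -6.9]
opening: 0.0232
```

```bash
python3 -m crank '[[[0,0.0006,0,-0.003,0,0,0],[0,0.0006,0,-0.008,0,0,0],[0,0.0006,0,-0.015,0,0,0],[0,0.0006,0,-0.025,0,0,0],[0,0.0006,0,-0.04,0,0,0],[0,0.0006,0,-0.06,0,0,0],[0,0.0006,0,-0.085,0,0,0],[0,0.0006,0,-0.11,0,0,0],[0,0.0006,0,-0.12,0,0,0],[0,0.0006,0,-0.12,0,0,0]]]'
python3 shot.py w17
```

```text
time_s: 19.2
position: [0.462, 0.1626, 0.2162]
tcp_rot: [-0.002, 0.776, -0.631, 0.001]
contact_force: [0.4, 1.1, -3.2]
opening: 0.0235
19.2 [0.462  0.1626 0.2162] [-0.002   0.7757 -0.6311  0.0014] [ 0.4  1.1 -3.2] 0.0235
```

View pics/w17.png

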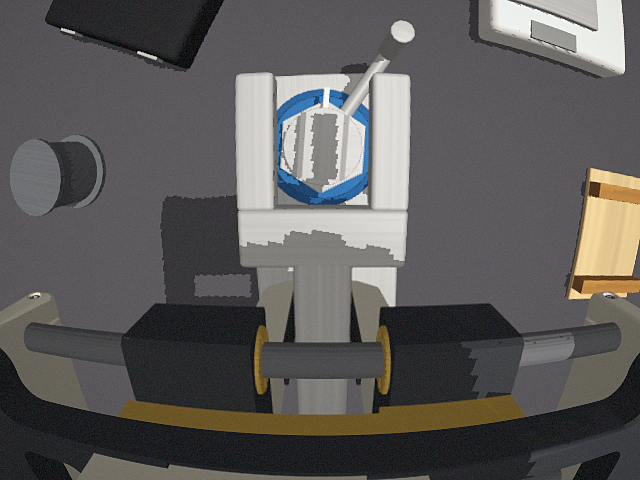

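```bash
python3 -m crank '[[[0,0.02,0.001,0,0,0,0],[0,0.055,0.003,0,0,0,0],[0,0.095,0.005,0,0,0,0],[0,0.135,0.007,0,0,0,0],[0,0.175,0.009,0,0,0,0],[0,0.215,0.011,0,0,0,0],[0,0.255,0.013,0,0,0,0],[0,0.295,0.015,0,0,0,0],[0,0.33,0.016,0,0,0,0],[0,0.36,0.017,0,0,0,0],[0,0.376,0.0177,0,0,0,0],[0,0.381,0.0177,0,0,0,0]]]'
python3 -m crank '[[[0,0,0,0.02,0,0,0],[0,0,0,0.05,0,0,0],[0,0,0,0.085,0,0,0],[0,0,0,0.115,0,0,0],[0,0,0,0.13,0,0,0],[0,0,0,0.13,0,0,0],[0,0,0,0.13,0,0,0]]]'
python3 shot.py w18
```

```text
time_s: 20.25
position: [0.5206, -0.2163, 0.2118]
tcp_rot: [0.0, 0.775, -0.632, -0.001]
contact_force: [-0.6, 0.4, -4.6]
opening: 0.0237
time_s: 20.83
position: [0.5207, -0.2133, 0.083]
tcp_rot: [0.0, 0.776, -0.631, -0.001]
contact_force: [-0.1, -0.7, -4.0]
opening: 0.0238
20.8333 [ 0.5207 -0.2133  0.083 ] [ 1.000e-04  7.759e-01 -6.308e-01 -1.100e-03] [-0.1 -0.7 -4. ] 0.0238
```

View pics/w18.png

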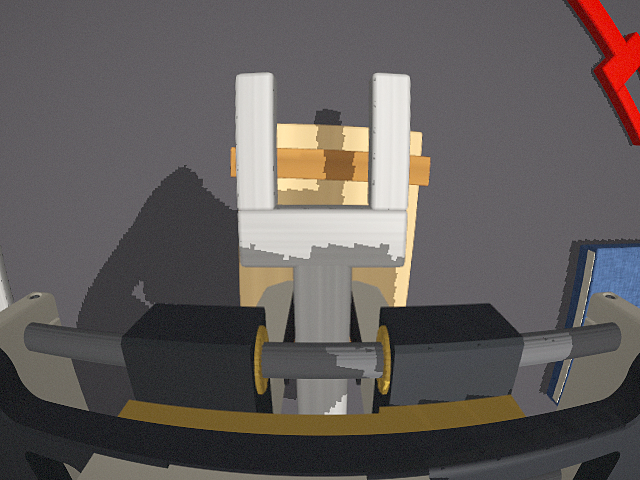

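```bash
python3 -m crank '[[[0,0,0,0.02,0,0,0],[0,0,0,0.04,0,0,0],[0,0,0,0.055,0,0,0],[0,0,0,0.06,0,0,0],[0,0,0,0.063,0,0,0],[0,0,0,0.065,0,0,0],[0,0,0,0.065,0,0,0]]]'
```

```text
time_s: 21.47
position: [0.5217, -0.2146, 0.0196]
tcp_rot: [-0.0, 0.776, -0.631, 0.001]
contact_force: [-0.2, -0.9, -5.1]
opening: 0.0234
```

```bash
python3 -m crank '[[[0,0,0,0.001,0,0,0],[0,0,0,0.002,0,0,0],[0,0,0,0.002,0,0,0],[0,0,0,0.002,0,0,0]]]'
```

```text
time_s: 21.8
position: [0.5216, -0.2147, 0.0177]
tcp_rot: [-0.0, 0.776, -0.631, 0.001]
contact_force: [-2.6, 1.8, 5.6]
opening: 0.0239
```

```bash
python3 -m crank '[[[0.6,0,0,0,0,0,0],[0.6,0,0,0,0,0,0],[0.6,0,0,0,0,0,0],[0.6,0,0,0,0,0,0],[0.6,0,0,0,0,0,0],[0.6,0,0,-0.02,0,0,0],[0.6,0,0,-0.055,0,0,0],[0.6,0,0,-0.09,0,0,0],[0.6,0,0,-0.13,0,0,0],[0.6,0,0,-0.17,0,0,0],[0.6,0,0,-0.17,0,0,0],[0.6,0,0,-0.17,0,0,0]]]'
python3 -m crank '[[[0.6,0,0.04,0,0,0,0],[0.6,0,0.06,0,0,0,0],[0.6,0,0.06,0,0,0,0],[0.6,0,0.06,0,0,0,0]]]'
python3 shot.py w19;python3 -c "
from h import *
cv2.imwrite('pics/t19.png',read_camera('top'));cv2.imwrite('pics/s19.png',read_camera('scene'))"
```

```text
time_s: 22.8
position: [0.522, -0.2149, 0.1887]
tcp_rot: [-0.0, 0.776, -0.631, 0.002]
contact_force: [-0.2, -0.1, -1.2]
opening: 0.0557
time_s: 23.13
position: [0.4615, -0.2266, 0.1855]
tcp_rot: [0.0, 0.775, -0.632, -0.001]
contact_force: [1.0, 0.1, 0.9]
opening: 0.0556
23.1333 [ 0.4615 -0.2266  0.1855] [ 1.000e-04  7.753e-01 -6.316e-01 -9.000e-04] [1.  0.1 0.9] 0.0556
```

View pics/w19.png

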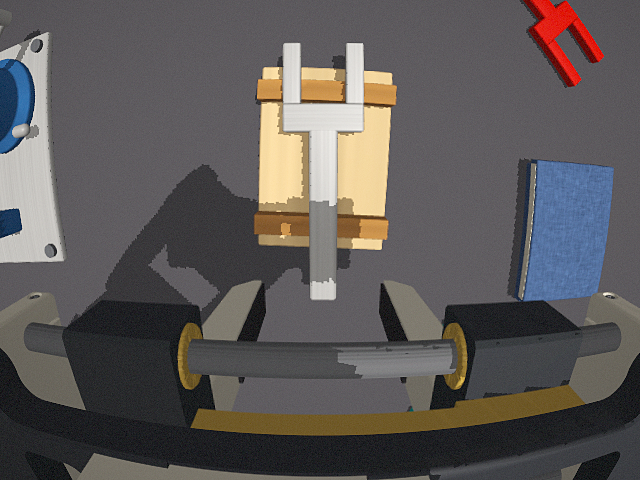

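View pics/s19.png

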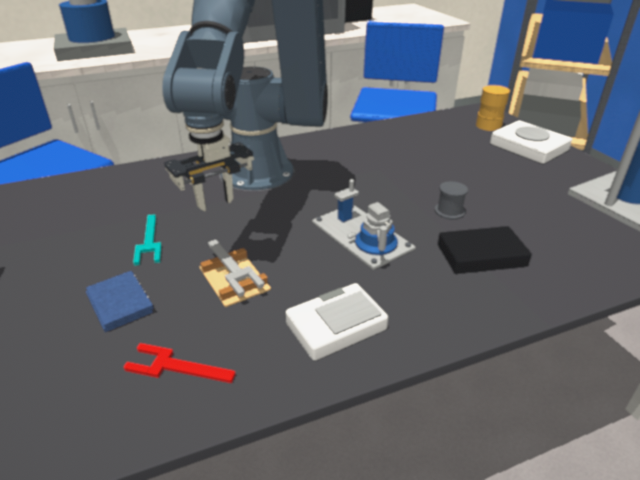

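View pics/t19.png

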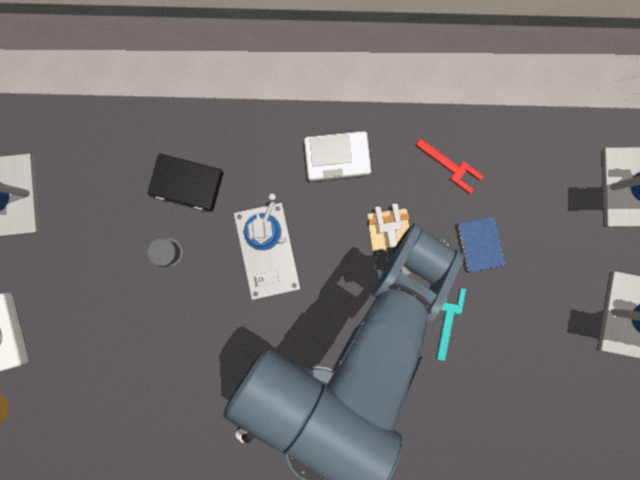

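```bash
python3 - <<'E'
from m4 import *
a=cv2.imread("pics/w17.png");cv2.imwrite("pics/w17c.png",cv2.resize(a[10:210,270:420],None,fx=3,fy=3,interpolation=cv2.INTER_CUBIC))
c,t,M=load("w19")
z=.03
cs=[onz("wrist",u,v,z,c)[:2] for u,v in [(258,81),(396,86),(387,240),(254,235)]]
tip=(onz("wrist",291,43,.044,c)+onz("wrist",355,43,.044,c))[:2]/2;tail=onz("wrist",323,299,.044,c)[:2]
d=(tip-tail);L=np.hypot(*d);d/=L;g=tail+.124*d
ctr=np.mean(cs,0);x=(cs[0]+cs[1]-cs[2]-cs[3]);x/=np.hypot(*x)
print(L,g,ctr,"off",(g-ctr)@x,(g-ctr)@np.array([-x[1],x[0]]),np.degrees(np.arctan2(d[1],d[0])-np.arctan2(x[1],x[0])))
t0=cv2.imread("pics/top0.png");t1=cv2.imread("pics/t19.png")
for nm,sl in dict(case=np.s_[145:215,140:225],bal=np.s_[125:185,295:375],nb=np.s_[212:275,455:510],mould=np.s_[235:270,145:185]).items():
    f=lambda i:cv2.GaussianBlur(cv2.cvtColor(i[sl],cv2.COLOR_BGR2GRAY),(3,3),0).astype(np.float32)
    print(nm,cv2.phaseCorrelate(f(t0),f(t1))[0])
E
```

```text
0.2219492614804994 [ 0.52273942 -0.21362407] [ 0.52073388 -0.21470548] off 0.0021543359905514693 0.0007419415208451253 2.3904487333422986
case (0.034138412074142366, 0.0260270430803331)
bal (0.027127824919702448, -0.030248233774273103)
nb (-0.06938138258428239, -0.026305341036909624)
mould (0.08535555073929046, 0.038312512186756464)
```

View pics/w17c.png

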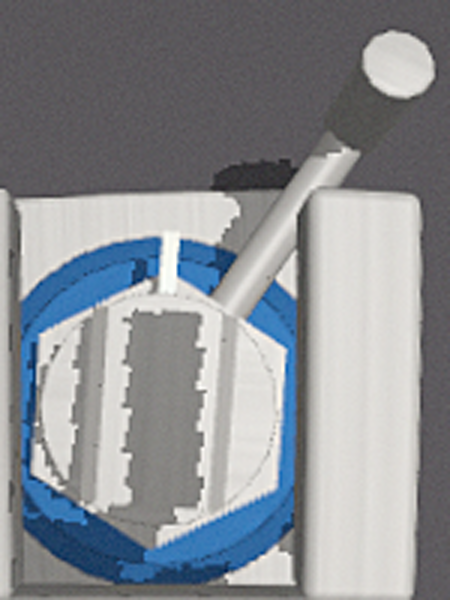

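```bash
python3 - <<'E'
from m4 import *
for n,u,v in [("w4",319.3,68.6),("w17",326.8,87)]:
    c,t,M=load(n);print(n,onz("wrist",u,v,.096,c)[:2].round(4))
from cell import ticket
o=sensors.get_obs();print(o["time_s"],o["contact_force"].round(1))
print(ticket.close_job())
E
```

```text
w4 [0.5785 0.1905]
w17 [0.5791 0.1843]
23.2833 [ 0.8 -0.2 -0.2]
the job is handed in; nothing more can be done
None
```

The locknut is tight against its stop, and the spanner is back flat across both bars of the tool rest. I handed the job in at 23.3 s; no verdict is reported.

**What I did:** I took the bare steel spanner from the tool rest and lowered it over the screw's flats, with its handle on the rest beside the stop pin. I then swung the locknut arm clockwise between the open fingers until it stopped. After that I lifted the spanner off and laid it back.

**Last checks:**
- **Seating:** the spanner touched the shoulder at the expected height (TCP z 0.0876 m). The pictures before, during and after the turn show it seated.
- **Locknut:** the force rose from about 3 N to 15 N over the last 4 mm or so of tool travel, as expected at a hard stop. The arm turned about 63° relative to the screw. I estimated a starting turn of 0.17 to 0.20 rad, so this fits the 1.3 rad limit. I could not read the joint directly.
- **Screw:** the white mark moved about 6 to 7 mm, against a limit of 9.5 mm. My wrist-camera readings give 6.2 to 7.3 mm, so the margin is only 2 to 3 mm.
- **Spanner:** its grip point is about 2 mm from the middle of the tool rest, and it is about 2.4° off the rest's direction.
- **Other things:** the balance, case, notebooks and mould moved less than 0.1 pixel in the top camera.
- **Robot:** the gripper is clear and touching nothing.

**Disagreement:** the stop pin, measured from the wrist camera, was about 5 mm from where the jack's geometry puts it. The tang and pointer readings matched to about 2 mm, so I used those.

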